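# Seat tapered wheel arbors in their carrier

### The job

Load the grinding-wheel arbors standing on the bench into the carrier: each goes upright, tapered shank down, into the socket whose black circle is the size of its wheel, filling in socket order from one dot to four dots and skipping any socket whose arbor is not there. When all are in and let go, take the mallet and, again from the lowest socket to the highest, drive each one down with it on top of the hub until the wheel sits fully home on the carrier. Finally stand the mallet back upright on its rubber pad, and leave the other things on the bench where they are.

Things in the scene. Friction and masses are not known exactly. Their poses are not given: they have to be found in the camera images.
- arbor1_hub (a point): Wheel arbor 1, the one with the 92 mm wheel; 330 g; may be absent (None). Steel, upright, 74 mm high: tapered shank 0-22 mm (40 mm across at its foot, 47 mm under the wheel), wheel 22-32 mm, round hub 24 mm across from 32 mm to its flat top at 74 mm. At first stands on the shank's foot. Point: on the axis in the hub, 54 mm above the foot, 20 mm below the hub top; z up along the axis.
- arbor2_hub (a point): Wheel arbor 2, the one with the 82 mm wheel; 300 g; may be absent (None). Steel, upright, 74 mm high: tapered shank 0-22 mm (40 mm across at its foot, 47 mm under the wheel), wheel 22-32 mm, round hub 24 mm across from 32 mm to its flat top at 74 mm. At first stands on the shank's foot. Point: on the axis in the hub, 54 mm above the foot, 20 mm below the hub top; z up along the axis.
- arbor3_hub (a point): Wheel arbor 3, the one with the 72 mm wheel; 270 g; may be absent (None). Steel, upright, 74 mm high: tapered shank 0-22 mm (40 mm across at its foot, 47 mm under the wheel), wheel 22-32 mm, round hub 24 mm across from 32 mm to its flat top at 74 mm. At first stands on the shank's foot. Point: on the axis in the hub, 54 mm above the foot, 20 mm below the hub top; z up along the axis.
- arbor4_hub (a point): Wheel arbor 4, the one with the 62 mm wheel; 240 g; may be absent (None). Steel, upright, 74 mm high: tapered shank 0-22 mm (40 mm across at its foot, 47 mm under the wheel), wheel 22-32 mm, round hub 24 mm across from 32 mm to its flat top at 74 mm. At first stands on the shank's foot. Point: on the axis in the hub, 54 mm above the foot, 20 mm below the hub top; z up along the axis.
- carrier: Aluminium block 110 x 400 mm, 45 mm high, fixed to the bench; origin under its centre. Four sockets 98 mm apart along y, socket 1 at the +y end. Each has 1 to 4 black dots at the front (-x) edge and a thin black circle as wide as its wheel (92, 82, 72, 62 mm). Mouth 54 mm across; inside, four sprung jaws form a taper that grips the shank by friction.
- socket1 (a point): Socket 1 (1 dot, circle 92 mm). Point: centre of its mouth, on the carrier's top face; z up. Set in lightly, the arbor's wheel stops 4 to 9 mm above the top face; 10 to 20 N down on the hub drives it on until the wheel meets the face, and it stays. Fully home, the arbor's hub point is 32 mm above this point and the hub top 52 mm.
- socket2 (a point): Socket 2 (2 dots, circle 82 mm). Point: centre of its mouth, on the carrier's top face; z up. Set in lightly, the arbor's wheel stops 4 to 9 mm above the top face; 10 to 20 N down on the hub drives it on until the wheel meets the face, and it stays. Fully home, the arbor's hub point is 32 mm above this point and the hub top 52 mm.
- socket3 (a point): Socket 3 (3 dots, circle 72 mm). Point: centre of its mouth, on the carrier's top face; z up. Set in lightly, the arbor's wheel stops 4 to 9 mm above the top face; 10 to 20 N down on the hub drives it on until the wheel meets the face, and it stays. Fully home, the arbor's hub point is 32 mm above this point and the hub top 52 mm.
- socket4 (a point): Socket 4 (4 dots, circle 62 mm). Point: centre of its mouth, on the carrier's top face; z up. Set in lightly, the arbor's wheel stops 4 to 9 mm above the top face; 10 to 20 N down on the hub drives it on until the wheel meets the face, and it stays. Fully home, the arbor's hub point is 32 mm above this point and the hub top 52 mm.
- mallet_grip (a point): Stub mallet: brass cylinder head 44 mm in diameter and 45 mm high, round wooden handle 25 mm in diameter rising 70 mm from the centre of its top. It stands upright on its striking face (the head's flat underside). The point is on the axis in the handle, 85 mm above the striking face, 30 mm below the handle's end; z points up along the handle. 450 g.
- pad_top (a point): Mallet pad: black rubber disc 110 mm in diameter and 4 mm thick, fixed to the bench. The point is the centre of its top face. With the mallet standing on it the mallet point is 85 mm above this point.
- bare_wheel_mid (a point): Bystander: a flat steel ring wheel without hub, 84 mm in diameter, 12 mm thick with a 24 mm bore, lying among the arbors. Not to be used. Point: its centre.
- parts_tin_mid (a point): Bystander: an open drab metal tin 100 x 100 x 35 mm, 400 g. Point: on its axis, 17 mm above the bench.
- spacer: Bystander: a steel spacer ring, 36 mm across, 20 mm high. Point: centre of its underside.
- collet: Bystander: a small dark steel collet, 44 mm across, 30 mm high. Point: centre of its underside.
Mind the look-alikes: they are no part of the job. What is shaped like the part that bears arbor4_hub but orange or pink is not meant. Leave any green or turquoise look-alike of the part that bears arbor3_hub alone.

How it is judged:
On the way, in this order (a step that is already met when the one before it is completed fails the run):
1. arbor 1 stands in socket 1, let go (horizontal distance between arbor1_hub and socket1 below 0.006 m and z of arbor1_hub in the frame of socket1 below 0.044 m and angle between arbor1_hub's own z axis and vertical below 0.12 rad and contact force between the fingers and arbor1 below 0.3 N), for 0.2 s.
2. arbor 2 stands in socket 2, let go (horizontal distance between arbor2_hub and socket2 below 0.006 m and z of arbor2_hub in the frame of socket2 below 0.044 m and angle between arbor2_hub's own z axis and vertical below 0.12 rad and contact force between the fingers and arbor2 below 0.3 N), for 0.2 s.
3. arbor 3 stands in socket 3, let go (horizontal distance between arbor3_hub and socket3 below 0.006 m and z of arbor3_hub in the frame of socket3 below 0.044 m and angle between arbor3_hub's own z axis and vertical below 0.12 rad and contact force between the fingers and arbor3 below 0.3 N), for 0.2 s.
4. arbor 4 stands in socket 4, let go (horizontal distance between arbor4_hub and socket4 below 0.006 m and z of arbor4_hub in the frame of socket4 below 0.044 m and angle between arbor4_hub's own z axis and vertical below 0.12 rad and contact force between the fingers and arbor4 below 0.3 N), for 0.2 s.
5. arbor 1 is driven home under the mallet (mallet on its hub) (horizontal distance between arbor1_hub and socket1 below 0.004 m and z of arbor1_hub in the frame of socket1 below 0.0345 m and angle between arbor1_hub's own z axis and vertical below 0.06 rad and horizontal distance between mallet_grip and arbor1_hub below 0.022 m and z of mallet_grip in the frame of arbor1_hub below 0.111 m and contact force between mallet and arbor1 above 0.5 N).
6. arbor 2 is driven home under the mallet (mallet on its hub) (horizontal distance between arbor2_hub and socket2 below 0.004 m and z of arbor2_hub in the frame of socket2 below 0.0345 m and angle between arbor2_hub's own z axis and vertical below 0.06 rad and horizontal distance between mallet_grip and arbor2_hub below 0.022 m and z of mallet_grip in the frame of arbor2_hub below 0.111 m and contact force between mallet and arbor2 above 0.5 N).
7. arbor 3 is driven home under the mallet (mallet on its hub) (horizontal distance between arbor3_hub and socket3 below 0.004 m and z of arbor3_hub in the frame of socket3 below 0.0345 m and angle between arbor3_hub's own z axis and vertical below 0.06 rad and horizontal distance between mallet_grip and arbor3_hub below 0.022 m and z of mallet_grip in the frame of arbor3_hub below 0.111 m and contact force between mallet and arbor3 above 0.5 N).
8. arbor 4 is driven home under the mallet (mallet on its hub) (horizontal distance between arbor4_hub and socket4 below 0.004 m and z of arbor4_hub in the frame of socket4 below 0.0345 m and angle between arbor4_hub's own z axis and vertical below 0.06 rad and horizontal distance between mallet_grip and arbor4_hub below 0.022 m and z of mallet_grip in the frame of arbor4_hub below 0.111 m and contact force between mallet and arbor4 above 0.5 N).
At the end, for the whole second after the job is handed in: Every arbor present is in its own socket, upright within 3 degrees, centred within 4 mm and within 2.5 mm of fully home; the mallet stands upright on its pad, centre within 35 mm of the pad's centre; all at rest and let go (horizontal distance between arbor1_hub and socket1 below 0.004 m and z of arbor1_hub in the frame of socket1 below 0.0345 m and angle between each of arbor1_hub, arbor2_hub, arbor3_hub, arbor4_hub's own z axis and vertical below 0.06 rad and linear speed of each of arbor1, arbor2, arbor3, arbor4, mallet below 0.02 m/s and horizontal distance between arbor2_hub and socket2 below 0.004 m and z of arbor2_hub in the frame of socket2 below 0.0345 m and horizontal distance between arbor3_hub and socket3 below 0.004 m and z of arbor3_hub in the frame of socket3 below 0.0345 m and horizontal distance between arbor4_hub and socket4 below 0.004 m and z of arbor4_hub in the frame of socket4 below 0.0345 m and horizontal distance between mallet_grip and pad_top below 0.035 m and z of mallet_grip in the frame of pad_top below 0.09 m and angle between mallet_grip's own z axis and vertical below 0.1 rad); the robot touches nothing.
It fails at once if a bystander is pushed more than 5 cm from its place (distance of any of bare_wheel_mid, parts_tin_mid, spacer, collet from where it was at the start of the episode above 0.05 m).
Of arbor1, arbor2, arbor3, arbor4 only 3 to 4 are there at a start; the rules pass over those that are not, and their reading is None.
At some moment in a run one of mallet, arbor1, arbor2, arbor3, arbor4 may be knocked a few centimetres aside while the robot is not near it.
It also fails if it takes over 208 s, if anything falls off the work surface, if the arm or the gripper's body presses on something with over 40 N, if the wrist force passes 120 N, or if a joint passes its speed limit or range.

### The arm

A 6-joint arm with a two-finger parallel gripper is mounted at the origin on the work surface. World frame = base frame: x ahead of the robot, y to its left, z up, the work surface at z = 0. Lengths are in m, angles in rad, forces in N, time in s.
With the tool pointing down it reaches from about 0.325 to 0.85 m from the base axis. Payload 4.4 kg.
Tool frame: the origin (TCP) lies on the centre line of the jaws, within the pads' length; the fingertips stand 14 mm ahead of it and the grasp point (between the pads) lies 5 mm behind it; z points along the fingers, y is the direction in which the jaws open and shut (so a half turn about z gives the same grasp; the last joint's range is limited). The gripper opens to 94 mm and grips with 3 to 60 N. Pads are 16 mm wide; open, the fingers measure 119 mm over their backs; the gripper's body (75 mm by 177 mm) begins 78 mm behind the grasp point.
Start: joints at [-1.393, 0.207, 1.542, -0, 1.393, -0.15], TCP at [0.186, -0.544, 0.186] pointing down, gripper open.
Joint ranges: [-2.73, 2.73], [-0.86, 2.22], [0.23, 2.46], [-1.11, 4.25], [0.08, 2.63], [-2.82, 2.82]. Speed limits (rad/s): [2.79, 2.79, 3.14, 3.14, 3.14, 3.14].

### API

Orientations are given as a unit quaternion [w, x, y, z].
In Python, from cell import manip, camera, camera_model, job gives the robot as it stands. The module is installed in compiled form; this text tells all that it offers.
- The arm moves only by the tool drive_tool, never from a script. Its argument "commands" is a list of rows, each an object with "xyz": the shift along the tool's x, y, z in mm, a list of three; "turn": the turn, a rotation vector about the tool's x, y, z in degrees, a list of three. A call has 1 to 8 rows; each row shifts and turns the commanded pose from where the row before left it, along the tool's axes as they then stand; what a row does not reach is not made up. A row lasts 1/10 s, in which the tool goes at most 50 mm and 8.59 degrees, less where a joint would pass 70% of its speed; a pose out of reach is approached as far as the arm can. A call with a gripper value outside its range is refused whole. "fingers" is the finger opening in mm, from 0 to 94, set as the call begins (left out, the last holds). The fingers move at their own pace and stop on an object; "squeeze" is the grip in N (left out, the last holds). Time passes only in rows, so rows that do not move let the fingers close. It gives the time, the measured TCP pose, the force and the opening at its end, in the units of the state.
- manip.state(): the state, without advancing time (a new reading comes with each control period).
- camera(name): name is "scene" or "top"; returns (picture, depth): 420x560x3 uint8, red, green, blue; 420x560 float32, m along the optical axis (not along the pixel's ray), 0 where there is no reading.
- camera_model(name): a dict with "camera_matrix" (3x3 intrinsics, pixels), "position" and "rotation" of the camera in the world. Camera axes: x right, y up, looking along -z (the intrinsics and any distortion apply to the point x, -y, -z); pixel columns grow to the right and rows downward; lengths in m; the calibration is good to about 2 mm. A picture is of the moment at which its call begins. camera_model takes no time and is no camera call.
- job.sign_off(): hands the job in, once; it reports no verdict.
The state is a dict: "time_s": time; "joint_positions": joint angles; "qd": joint speeds; "effort": joint torques, N m; "tool_pos": TCP position; "tool_rot": TCP orientation; "force": force on the tool from outside, world axes, zero at the start; "wrist_torque": the same for the moment, N m; "finger_gap": finger opening in m.
Only numpy, scipy, OpenCV 4.12 (cv2) and the standard library are available. Lean on these libraries where they do the work, as an engineer would, in place of code of your own. Each camera call takes 0.05 s, during which the arm holds its last target.

## Working session

There is one attempt and no reset: what is moved stays moved. The work goes in short steps, Python scripts to look and compute and a tool call to move; the robot and the scene stay as the last step left them, time stands still between calls to the robot, and variables do not carry over. Pictures are saved under pics/ and viewed, and the job is handed in when it is done.

Besides the shell and the picture viewer there is one more tool, called after "Request:" as name([rows], argument=value, ...), one row to a line, values as JSON. drive_tool: Moves the arm, as the interface text tells. Its arguments: {"type":"object","properties":{"commands":{"type":"array"},"fingers":{"type":"number"},"squeeze":{"type":"number"}},"required":["commands"]}

```bash
mkdir -p pics
python3 - <<'E'
from cell import manip,camera,camera_model,job
import cv2,numpy as np
for n in("scene","top"):
    p,d=camera(n); cv2.imwrite(f"pics/{n}0.png",p[:,:,::-1]); np.save(f"{n}0.npy",d)
    print(n,camera_model(n))
s=manip.state()
for k,v in s.items(): print(k,v)
E
```

```text
scene {'camera_matrix': array([[463.688428  ,   0.        , 287.32569615],
       [  0.        , 463.688428  , 223.97810082],
       [  0.        ,   0.        ,   1.        ]]), 'position': array([1.46007347, 0.02428751, 0.97156127]), 'rotation': array([0.63014071, 0.27165802, 0.28978483, 0.66719514])}
top {'camera_matrix': array([[515.19746523,   0.        , 278.09580025],
       [  0.        , 515.19746523, 212.49971911],
       [  0.        ,   0.        ,   1.        ]]), 'position': array([ 0.32315824, -0.0365741 ,  1.30640227]), 'rotation': array([-0.69907146, -0.06294387,  0.05141632,  0.71041785])}
time_s 0.1
joint_positions [-1.39248928e+00  2.07341023e-01  1.54279347e+00  8.97516224e-06
  1.39349439e+00 -1.50493435e-01]
qd [-0.00047408 -0.00239036 -0.00445729 -0.00042728 -0.00217413  0.00017624]
effort [ 4.51803459e-06 -3.71862245e+01 -2.82292861e+01  6.99640671e-02
  3.10640072e-02 -5.90651462e-05]
tool_pos [ 0.18553141 -0.5434408   0.18461178]
tool_rot [-1.01807706e-03  9.86516309e-01  1.63659818e-01 -9.74226417e-06]
force [-0.56553042 -0.41899027  0.2110191 ]
wrist_torque [ 0.02744034 -0.0237328  -0.00090468]
finger_gap 0.09368229974766577
```

```bash
ls
```

```text
pics
scene0.npy
top0.npy
```

View pics/top0.png

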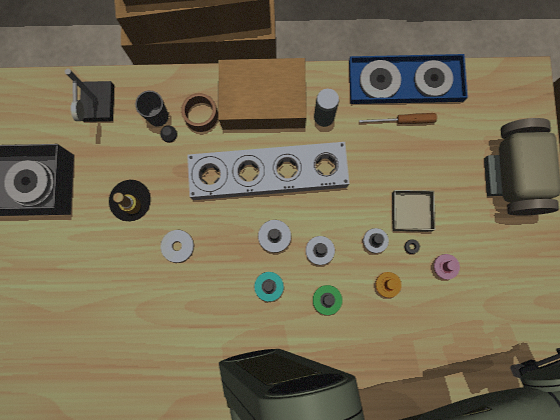

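View pics/scene0.png

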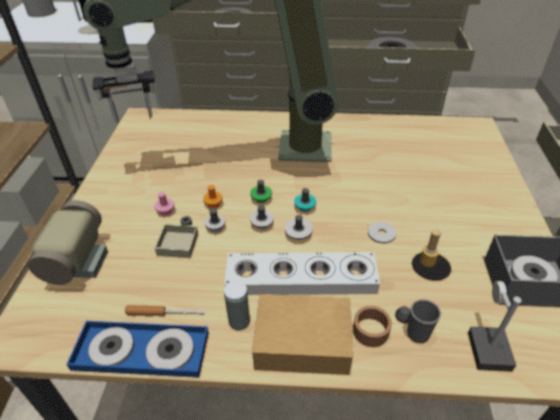

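Candidates in the top view: three plain steel arbors at (275,236), (320,250) and (375,240), plus look-alikes that are teal (269,287), green (328,300), orange (388,285) and pink (446,266). I'll measure the wheels in an enlarged crop.

```bash
cat > h.py <<'E'
import numpy as np,cv2
from scipy.spatial.transform import Rotation as R
from cell import manip,camera,camera_model,job
def M(n):
    m=camera_model(n);q=m['rotation'];return m['camera_matrix'],m['position'],R.from_quat([q[1],q[2],q[3],q[0]]).as_matrix()
def ray(n,u,v,z):
    K,p,r=M(n);d=r@np.array([(u-K[0,2])/K[0,0],-(v-K[1,2])/K[1,1],-1]);t=(z-p[2])/d[2];return p+t*d
def proj(n,P):
    K,p,r=M(n);c=(np.atleast_2d(P)-p)@r;return np.c_[K[0,0]*c[:,0]/-c[:,2]+K[0,2],K[1,1]*-c[:,1]/-c[:,2]+K[1,2]]
def cloud(n,d):
    K,p,r=M(n);v,u=np.mgrid[:420,:560];P=np.stack([(u-K[0,2])/K[0,0]*d,-(v-K[1,2])/K[1,1]*d,-d],-1);return P@r.T+p
def st():
    s=manip.state();print('t',round(s['time_s'],2),'tcp',np.round(s['tool_pos'],4),'F',np.round(s['force'],1),'gap',round(s['finger_gap']*1000,1),'rot',np.round(s['tool_rot'],4));return s
E
python3 - <<'E'
from h import *
im=cv2.imread('pics/top0.png');d=np.load('top0.npy')
c=im[215:325,240:480];cv2.imwrite('pics/c1.png',cv2.resize(c,None,fx=3.3,fy=3.3,interpolation=cv2.INTER_CUBIC))
c=im[130:225,90:360];cv2.imwrite('pics/c2.png',cv2.resize(c,None,fx=2.9,fy=2.9,interpolation=cv2.INTER_CUBIC))
C=cloud('top',d)
for nm,u,v in[('A',275,236),('B',320,250),('C',375,240),('teal',269,287),('green',328,300),('or',388,285),('pink',446,266),('bare',177,246)]:
    p=ray('top',u,v,.04)
    w=C[v-30:v+30,u-30:u+30].reshape(-1,3);w=w[np.hypot(*(w[:,:2]-p[:2]).T)<.06]
    hub=w[w[:,2]>.06]; wh=w[(w[:,2]>.022)&(w[:,2]<.045)]
    print(nm,p.round(3),'hub',len(hub),hub.mean(0).round(4) if len(hub) else 0,'wheel z',np.median(wh[:,2]).round(4) if len(wh) else 0,'ext',np.ptp(wh[:,:2],axis=0).round(4) if len(wh) else 0, ((wh[:,:2].max(0)+wh[:,:2].min(0))/2).round(4) if len(wh) else 0)
E
```

```text
A [ 0.471 -0.009  0.04 ] hub 77 [ 0.473  -0.0074  0.0749] wheel z 0.0331 ext [0.0804 0.0799] [ 0.4729 -0.0085]
B [ 0.435 -0.119  0.04 ] hub 81 [ 0.4354 -0.1194  0.0747] wheel z 0.0331 ext [0.0699 0.0702] [ 0.4359 -0.1198]
C [ 0.457 -0.255  0.04 ] hub 82 [ 0.4572 -0.2577  0.0742] wheel z 0.0327 ext [0.0608 0.0779] [ 0.4584 -0.2676]
teal [0.347 0.007 0.04 ] hub 91 [0.3452 0.0013 0.2507] wheel z 0.033 ext [0.0706 0.0691] [0.3485 0.0078]
green [ 0.314 -0.135  0.04 ] hub 83 [ 0.3146 -0.1336  0.074 ] wheel z 0.0331 ext [0.0699 0.0708] [ 0.3149 -0.1344]
or [ 0.347 -0.281  0.04 ] hub 86 [ 0.3491 -0.2836  0.0741] wheel z 0.033 ext [0.0607 0.0616] [ 0.3488 -0.2842]
pink [ 0.391 -0.424  0.04 ] hub 97 [ 0.3905 -0.427   0.0734] wheel z 0.0332 ext [0.0612 0.0615] [ 0.3904 -0.4283]
bare [0.451 0.234 0.04 ] hub 0 0 wheel z 0 ext 0 0
```

View pics/c1.png

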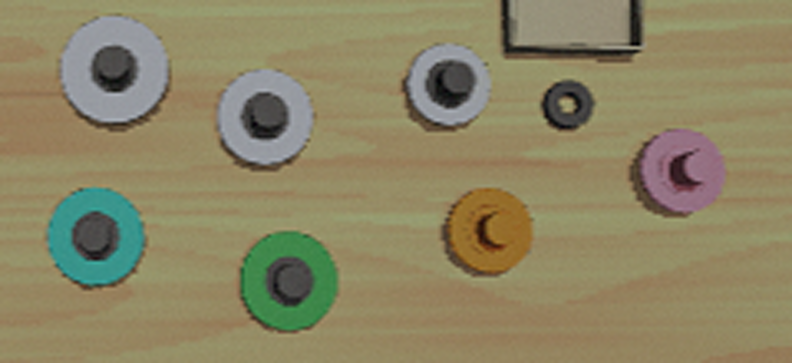

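View pics/c2.png

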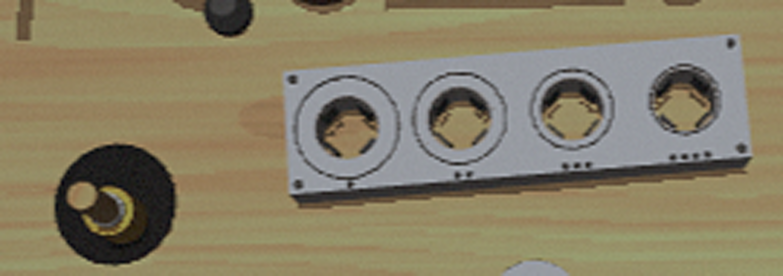

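The wheels measure about 80, 70 and 61 mm, so the steel arbors are 2 (275,236), 3 (320,250) and 4 (375,240), and arbor 1 looks absent. Next I'll check the black tray wheel at (28,182) and the blue tray, and measure the sockets and the mallet.

Run:
```python
from h import *
im=cv2.imread('pics/top0.png');d=np.load('top0.npy');C=cloud('top',d)
m=((C[:,:,2]>.041)&(C[:,:,2]<.052)).astype(np.uint8);m[:, :185]=0;m[:,355:]=0;m[:138]=0;m[205:]=0
pts=C[m>0][:,:2].astype(np.float32);print('rect',cv2.minAreaRect(pts*1000),np.median(C[m>0][:,2]))
# holes: circle rings dark
g=cv2.cvtColor(im,cv2.COLOR_BGR2GRAY)
H=cv2.getPerspectiveTransform
# ortho rectify plane z=.045 at 0.5mm
def rect(x0,x1,y0,y1,z,s=.0005):
    X,Y=np.meshgrid(np.arange(x1,x0,-s),np.arange(y1,y0,-s),indexing='ij')
    uv=proj('top',np.stack([X.ravel(),Y.ravel(),np.full(X.size,z)],1)).reshape(*X.shape,2).astype(np.float32)
    return cv2.remap(im,uv[:,:,0],uv[:,:,1],cv2.INTER_CUBIC)
r=rect(.53,.73,-.22,.24,.045,.0006);cv2.imwrite('pics/rect.png',r);print(r.shape)
for nm,u,v in[('tray',28,182),('blue1',381,79),('blue2',434,79)]:
    w=C[v-30:v+30,max(0,u-30):u+30].reshape(-1,3);print(nm,np.percentile(w[:,2],[1,10,50,90,99,100]).round(3))
for nm,u,v in[('mallet',128,200)]:
    w=C[v-30:v+30,max(0,u-30):u+30].reshape(-1,3)
    for a,b in((.10,.135),(.04,.06),(.002,.008)):
        q=w[(w[:,2]>a)&(w[:,2]<b)];print(nm,a,len(q),q.mean(0).round(4),((q.max(0)+q.min(0))/2).round(4),np.ptp(q,axis=0).round(3),cv2.minEnclosingCircle((q[:,:2]*1000).astype(np.float32)))
```

```text
rect ((640.9837036132812, 7.0994720458984375), (112.29792785644531, 400.874267578125), 3.7120251655578613) 0.04617380206034105
(334, 767, 3)
tray [1.000e-03 4.000e-03 4.600e-02 8.600e-02 1.030e-01 1.306e+00]
blue1 [-0.755 -0.74   0.015  0.027  0.035  1.306]
blue2 [-0.755 -0.003  0.01   0.026  0.034  1.306]
mallet 0.1 108 [0.5594 0.356  0.117 ] [0.5607 0.3577 0.1132] [0.025 0.025 0.024] ((560.0081787109375, 358.172119140625), 13.009842872619629)
mallet 0.04 147 [0.557  0.3513 0.0506] [0.5605 0.3579 0.05  ] [0.043 0.043 0.019] ((559.82373046875, 357.23321533203125), 22.521467208862305)
mallet 0.002 1546 [0.5787 0.3699 0.0044] [0.578  0.3729 0.005 ] [0.158 0.159 0.006] ((579.1767578125, 371.7890930175781), 110.40162658691406)
```

View pics/rect.png

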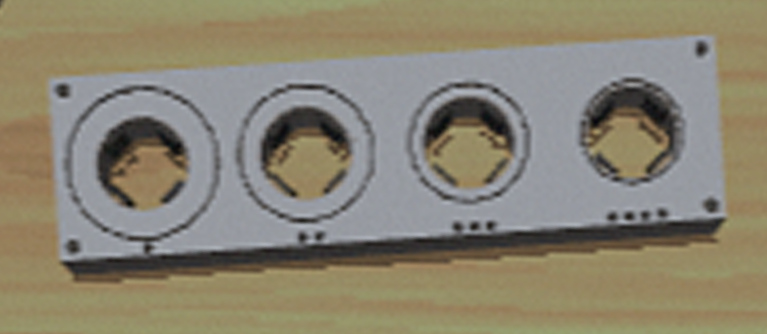

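Measured: carrier centre (0.641, 0.007) with a yaw of 3.7°, which agrees with the circles. Arbors 2, 3 and 4 are present. The tray wheel is flat and about 117 mm across, so it is not arbor 1. The mallet is at (0.560, 0.358). First I'll square the tool up.

Request:
drive_tool([
  {"xyz": [0,0,0],"turn": [0,0,6.3]},
  {"xyz": [0,0,0],"turn": [0,0,6.3]},
  {"xyz": [0,0,0],"turn": [0,0,6.2]},
  {"xyz": [0,0,0],"turn": [0,0,0]},
], fingers=60, squeeze=25)

```text
time_s: 0.5
tool_pos: [0.1856, -0.5438, 0.185]
tool_rot: [-0.001, 1.0, 0.0, -0.0]
force: [0.2, 0.2, 0.2]
finger_gap: 0.0655
```

```bash
cat >> h.py <<'E'
def go(x,y,z,psi=0):
    s=st();q=s['tool_rot'];r=R.from_quat([q[1],q[2],q[3],q[0]]).as_matrix()
    p=np.radians(psi);T=np.array([[np.cos(p),np.sin(p),0],[np.sin(p),-np.cos(p),0],[0,0,-1]]).T
    T=np.column_stack([[np.cos(p),np.sin(p),0],[np.sin(p),-np.cos(p),0],[0,0,-1]])
    print('shift mm',np.round(r.T@(np.array([x,y,z])-s['tool_pos'])*1000,1),'turn',np.round(np.degrees(R.from_matrix(r.T@T).as_rotvec()),2))
E
python3 -c "
from h import *
go(.473,-.008,.15)
C=cloud('top',np.load('top0.npy'))
for z in (.03,):
  w=C[225:255,358:392].reshape(-1,3);w=w[(w[:,2]>.029)&(w[:,2]<.037)];print(cv2.minEnclosingCircle((w[:,:2]*1000).astype(np.float32)))
"
```

```text
t 0.5 tcp [ 0.1856 -0.5438  0.185 ] F [0.2 0.2 0.2] gap 65.5 rot [-6.e-04  1.e+00  4.e-04 -1.e-04]
shift mm [ 287.9 -535.5   35.6] turn [-0.07  0.01  0.05]
((458.03216552734375, -258.5068664550781), 31.26320457458496)
```

Request:
drive_tool([
  {"xyz": [18,-33.5,0]},
  {"xyz": [18,-33.5,0]},
  {"xyz": [18,-33.5,0]},
  {"xyz": [18,-33.5,0]},
  {"xyz": [18,-33.5,0]},
  {"xyz": [18,-33.5,0]},
  {"xyz": [18,-33.5,0]},
  {"xyz": [18,-33.5,0]},
])

```text
$.commands[0]: bad value
```

Request:
drive_tool([
  {"xyz": [18,-33.5,0]},
  {"xyz": [18,-33.5,0]},
  {"xyz": [18,-33.5,0]},
  {"xyz": [18,-33.5,0]},
  {"xyz": [18,-33.5,0]},
  {"xyz": [18,-33.5,0]},
  {"xyz": [18,-33.5,0]},
  {"xyz": [0,0,0]},
])

```text
$.commands[0]: bad value
```

```bash
python3 -c "
from h import *
p,d=camera('top');cv2.imwrite('pics/t1.png',p[:,:,::-1])
p,d=camera('scene');cv2.imwrite('pics/s1.png',cv2.resize(p[150:320,140:460],None,fx=2.5,fy=2.5)[:,:,::-1])
go(.473,-.008,.055)"
```

```text
t 0.6 tcp [ 0.1856 -0.5439  0.1852] F [-0.5 -0.5  1. ] gap 60.4 rot [-4.0e-04  1.0e+00  1.5e-03 -1.0e-04]
shift mm [ 289.  -534.9  130.6] turn [-0.05  0.01  0.17]
```

View pics/s1.png

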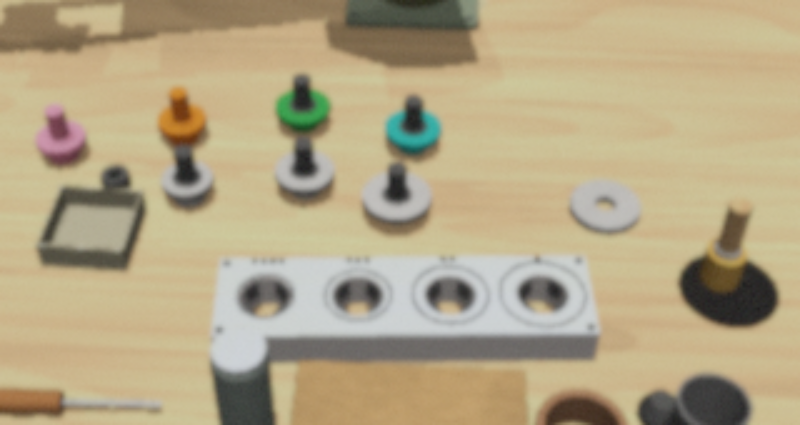

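Each row needs a "turn", so the moves were refused and nothing moved. Resending with it.

Request:
drive_tool([
  {"xyz": [18,-33.5,0],"turn": [0,0,0]},
  {"xyz": [18,-33.5,0],"turn": [0,0,0]},
  {"xyz": [18,-33.5,0],"turn": [0,0,0]},
  {"xyz": [18,-33.5,0],"turn": [0,0,0]},
  {"xyz": [18,-33.5,0],"turn": [0,0,0]},
  {"xyz": [18,-33.5,0],"turn": [0,0,0]},
  {"xyz": [18,-33.5,0],"turn": [0,0,0]},
  {"xyz": [18,-33.5,0],"turn": [0,0,0]},
])

```text
time_s: 1.4
tool_pos: [0.3299, -0.2747, 0.1857]
tool_rot: [0.0, 1.0, 0.001, 0.0]
force: [0.6, 0.1, 0.0]
finger_gap: 0.0601
```

Request:
drive_tool([
  {"xyz": [18,-33.5,0],"turn": [0,0,0]},
  {"xyz": [18,-33.5,0],"turn": [0,0,0]},
  {"xyz": [18,-33.5,0],"turn": [0,0,0]},
  {"xyz": [18,-33.5,0],"turn": [0,0,0]},
  {"xyz": [18,-33.5,0],"turn": [0,0,0]},
  {"xyz": [18,-33.5,0],"turn": [0,0,0]},
  {"xyz": [18,-33.5,0],"turn": [0,0,0]},
  {"xyz": [0,0,0],"turn": [0,0,0]},
])

```text
time_s: 2.2
tool_pos: [0.4565, -0.0381, 0.1857]
tool_rot: [-0.001, 1.0, 0.004, 0.0]
force: [0.2, 0.1, -0.3]
finger_gap: 0.0601
```

```bash
python3 -c "
from h import *
p,d=camera('scene');cv2.imwrite('pics/s2.png',cv2.resize(p[100:320,140:460],None,fx=2.5,fy=2.5)[:,:,::-1])
go(.473,-.008,.055)"
```

```text
t 2.25 tcp [ 0.4556 -0.0399  0.1856] F [-0.2 -0.4 -0.1] gap 60.0 rot [ 0.0e+00  1.0e+00  3.3e-03 -2.0e-04]
shift mm [ 17.6 -31.8 130.6] turn [0.   0.02 0.37]
```

View pics/s2.png

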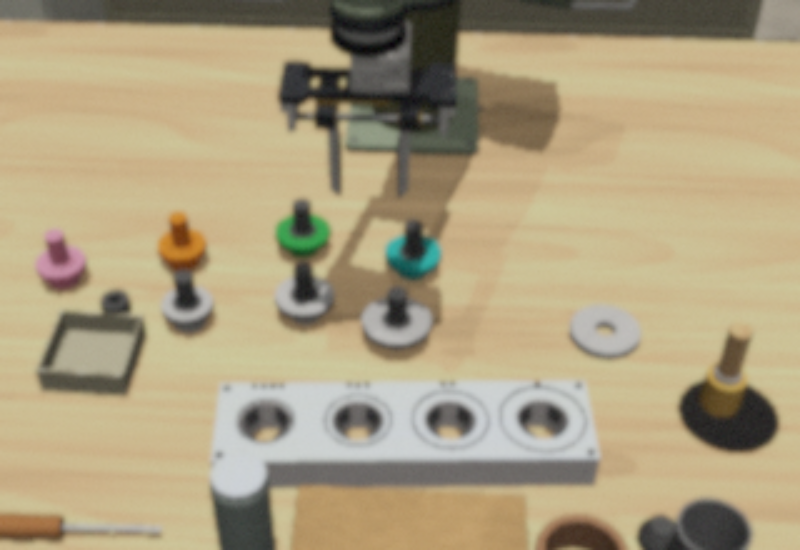

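The jaws open left to right, above and behind the arbors at about (370,190) in this crop, and nothing has been disturbed. Lining up over arbor 2 and going down.

Request:
drive_tool([
  {"xyz": [9,-16,0],"turn": [0,0,0.4]},
  {"xyz": [8.6,-15.8,0],"turn": [0,0,0]},
  {"xyz": [0,0,20],"turn": [0,0,0]},
  {"xyz": [0,0,30],"turn": [0,0,0]},
  {"xyz": [0,0,20],"turn": [0,0,0]},
  {"xyz": [0,0,0],"turn": [0,0,0]},
])

```text
time_s: 2.85
tool_pos: [0.4695, -0.0104, 0.1125]
tool_rot: [-0.0, 1.0, -0.004, -0.004]
force: [-0.3, 1.2, -0.6]
finger_gap: 0.0605
```

```bash
python3 -c "
from h import *
p,d=camera('top');cv2.imwrite('pics/t3.png',cv2.resize(p[200:300,220:340],None,fx=5,fy=5)[:,:,::-1])
p,d=camera('scene');cv2.imwrite('pics/s3.png',cv2.resize(p[160:260,220:360],None,fx=5,fy=5)[:,:,::-1])
go(.473,-.008,.055)"
```

```text
t 2.95 tcp [ 0.4727 -0.0107  0.1158] F [-0.7  0.5  0.5] gap 60.0 rot [ 1.0e-04  1.0e+00 -3.6e-03 -3.0e-04]
shift mm [ 0.3 -2.8 60.8] turn [ 0.01  0.03 -0.41]
```

View pics/s3.png

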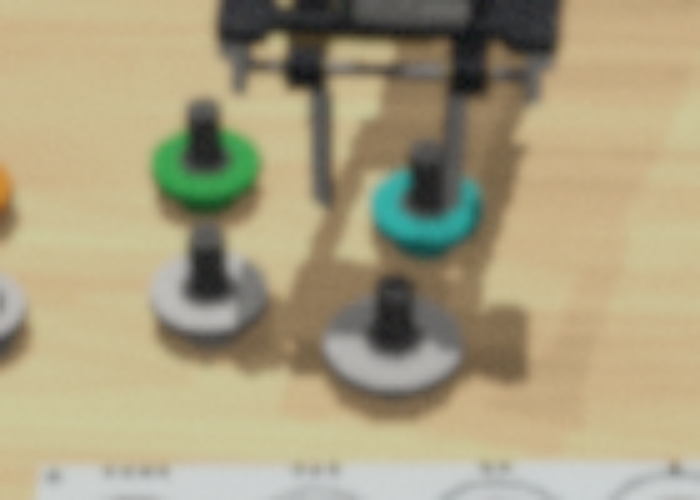

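View pics/t3.png

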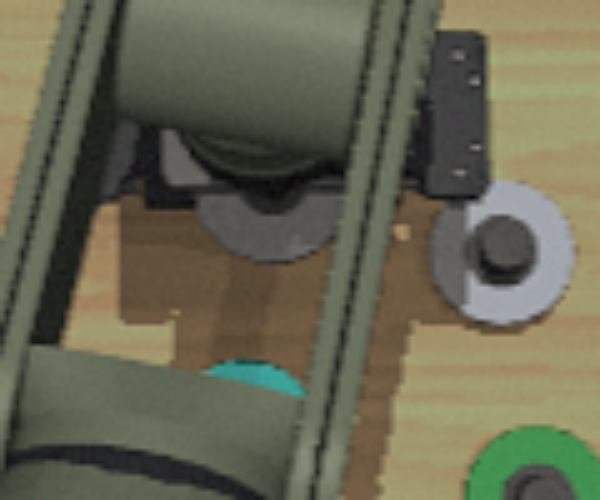

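```bash
python3 -c "
from h import *
for P in ([.4727,.0193,.102],[.4727,-.0407,.102],[.473,-.008,.074],[.473,-.008,.032]):
  uv=proj('scene',P)[0];print(P,uv.round(1),((uv-[220,160])*5).round())
"
```

```text
[0.4727, 0.0193, 0.102] [306.7 209.5] [433. 248.]
[0.4727, -0.0407, 0.102] [285.6 208.7] [328. 244.]
[0.473, -0.008, 0.074] [297.  216.5] [385. 283.]
[0.473, -0.008, 0.032] [296.8 227.1] [384. 336.]
```

```bash
python3 -c "
from h import *
print(proj('scene',[.4556,-.0699,.1716]))
p,d=camera('scene');C=cloud('scene',d)
for u,v in[(284,180),(284,190),(284,196),(284,198),(284,200),(310,180),(310,190),(311,196),(298,217),(298,219)]: print(u,v,C[v,u].round(4),p[v,u])
p,d=camera('top');T=cloud('top',d)
w=T[200:300,220:340].reshape(-1,3)
for a,b in((.15,.2),(.2,.25)):
  q=w[(w[:,2]>a)&(w[:,2]<b)];print(a,len(q),q.min(0).round(3),q.max(0).round(3))
st()
w=C[160:260,220:360].reshape(-1,3)
q=w[(w[:,2]>.07)&(w[:,2]<.2)&(w[:,0]>.4)];print(len(q));print(q[np.argsort(q[:,2])][::60].round(3))
"
```

```text
[[275.27054571 185.36170711]]
284 180 [ 0.4819 -0.0437  0.2118] [90 87 84]
284 190 [ 0.4817 -0.044   0.1774] [87 85 79]
284 196 [ 0.4839 -0.044   0.1581] [89 88 87]
284 198 [ 0.4814 -0.0442  0.1488] [91 87 84]
284 200 [ 0.4844 -0.0441  0.1441] [121 116  98]
310 180 [0.4817 0.0254 0.2145] [83 77 72]
310 190 [0.4811 0.0264 0.18  ] [87 86 84]
311 196 [0.4847 0.0298 0.1621] [87 99 96]
298 217 [ 0.4773 -0.0048  0.0762] [56 57 54]
298 219 [ 0.4858 -0.0045  0.0762] [56 57 58]Traceback (most recent call last):
  File "<string>", line 9, in <module>
    q=w[(w[:,2]>a)&(w[:,2]<b)];print(a,len(q),q.min(0).round(3),q.max(0).round(3))
                                              ~~~~~^^^
    return umr_minimum(a, axis, None, out, keepdims, initial, where)
ValueError: zero-size array to reduction operation minimum which has no identity
```

```bash
python3 -c "
from h import *
p,d=camera('scene');C=cloud('scene',d)
cv2.imwrite('pics/s4.png',cv2.resize(p[165:225,255:345],None,fx=8,fy=8,interpolation=cv2.INTER_NEAREST)[:,:,::-1])
m=(C[:,:,2]>.08)
for v in range(176,222,2): print(v,''.join('#' if m[v,u] else '.' for u in range(265,340)))
st()"
```

```text
176 .####.......#########.......................#########....#..####...........
178 .................#####.......................########.......####...........
180 .................#####......................#####..........................
182 .................#####......................#####..........................
184 .................#####..#...................#####..........................
186 .................#####...#..................####....................#......
188 .................#####......................####...........................
190 .................#####......................####...........................
192 .................#####......................####...........................
194 .................#####......................####...........................
196 .................#####.....................#####...........................
198 .................#####.....................#####...........................
200 ...................###.....................#####...........................
202 ...........................................##.......................#......
204 ...........................................................................
206 .............#.............................................................
208 ...........................................................................
210 ...........................................................................
212 ...........................................................................
214 ...........................................................................
216 #..........................................................................
218 ...........................................................................
220 ...........................................................................
t 3.1 tcp [ 0.4743 -0.0105  0.1173] F [0.4 0.9 0.2] gap 60.1 rot [ 4.0e-04  1.0e+00 -3.4e-03  1.6e-03]
```

View pics/s4.png

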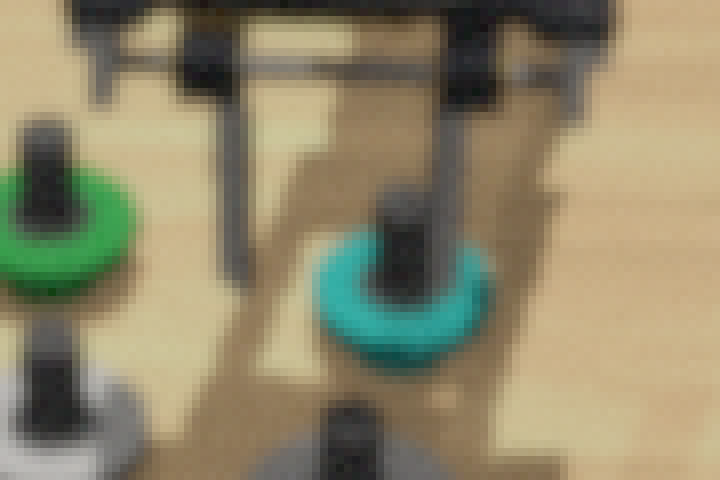

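In the scene view the fingertips look about 40 mm higher than the reported TCP implies (tips near z≈0.14 by depth), while x and y agree. I'll go down in stages and check.

Request:
drive_tool([
  {"xyz": [0,-2.8,10],"turn": [0,0,-0.4]},
  {"xyz": [0,0,15],"turn": [0,0,0]},
  {"xyz": [0,0,15],"turn": [0,0,0]},
  {"xyz": [0,0,0],"turn": [0,0,0]},
  {"xyz": [0,0,0],"turn": [0,0,0]},
])

```text
time_s: 3.6
tool_pos: [0.473, -0.0068, 0.0757]
tool_rot: [-0.0, 1.0, 0.001, -0.0]
force: [-0.7, -0.3, -0.4]
finger_gap: 0.0602
```

```bash
cat >> h.py <<'E'
def look(name,cam='scene',box=(160,260,220,360),f=5):
    p,d=camera(cam);a,b,c,e=box;cv2.imwrite('pics/'+name,cv2.resize(p[a:b,c:e],None,fx=f,fy=f,interpolation=cv2.INTER_CUBIC)[:,:,::-1]);return p,d
E
python3 -c "
from h import *
p,d=look('s5.png');C=cloud('scene',d)
go(.473,-.008,.055)
for u in (284,310,311):
  c=C[175:225,u];ok=(c[:,2]>.04)&(c[:,0]>.46);print(u,[(175+i,c[i].round(3).tolist()) for i in np.where(ok)[0][::4]])
"
```

```text
t 3.65 tcp [ 0.4736 -0.007   0.0762] F [ 0.2 -0.2 -0.6] gap 59.9 rot [1.e-04 1.e+00 5.e-04 5.e-04]
shift mm [-0.6  1.  21.2] turn [ 0.01 -0.06  0.06]
284 [(np.int64(175), [0.492, -0.043, 0.236]), (np.int64(179), [0.489, -0.043, 0.221]), (np.int64(183), [0.504, -0.042, 0.219]), (np.int64(187), [0.506, -0.042, 0.207]), (np.int64(191), [0.484, -0.044, 0.176]), (np.int64(195), [0.48, -0.044, 0.158]), (np.int64(199), [0.483, -0.044, 0.147]), (np.int64(203), [0.478, -0.045, 0.127]), (np.int64(207), [0.485, -0.044, 0.119])]
310 [(np.int64(175), [0.497, 0.025, 0.242]), (np.int64(179), [0.496, 0.025, 0.229]), (np.int64(188), [0.502, 0.026, 0.203]), (np.int64(194), [0.481, 0.027, 0.166]), (np.int64(198), [0.482, 0.027, 0.153]), (np.int64(202), [0.479, 0.028, 0.135]), (np.int64(206), [0.484, 0.028, 0.125]), (np.int64(210), [0.482, 0.029, 0.109])]
311 [(np.int64(175), [0.495, 0.027, 0.241]), (np.int64(179), [0.5, 0.028, 0.232]), (np.int64(183), [0.5, 0.028, 0.219]), (np.int64(187), [0.506, 0.029, 0.21]), (np.int64(191), [0.485, 0.029, 0.18]), (np.int64(195), [0.483, 0.03, 0.165]), (np.int64(199), [0.483, 0.03, 0.15]), (np.int64(203), [0.483, 0.031, 0.136]), (np.int64(207), [0.485, 0.031, 0.123]), (np.int64(211), [0.483, 0.032, 0.106])]
```

View pics/s5.png

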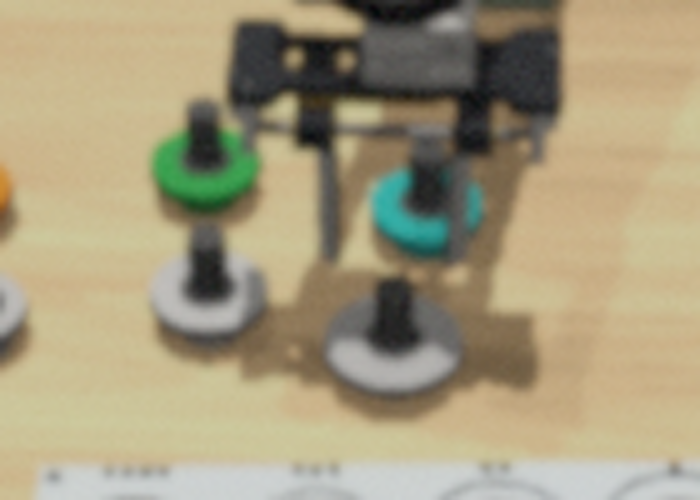

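The tips sit at about z≈0.104 and the gripper body shows the same offset, so the whole tool is some 42 mm higher than reported. I'll continue down in small steps, watching the force and the view.

Request:
drive_tool([
  {"xyz": [0,1,8],"turn": [0,0,0]},
  {"xyz": [0,0,8],"turn": [0,0,0]},
  {"xyz": [0,0,8],"turn": [0,0,0]},
  {"xyz": [0,0,0],"turn": [0,0,0]},
  {"xyz": [0,0,0],"turn": [0,0,0]},
])

```text
time_s: 4.15
tool_pos: [0.4726, -0.0079, 0.0512]
tool_rot: [-0.0, 1.0, 0.0, -0.001]
force: [0.3, 0.2, 0.2]
finger_gap: 0.0601
```

```bash
python3 -c "
from h import *
p,d=look('s6.png');C=cloud('scene',d)
go(.473,-.008,.055)
for u in (284,285,310,311):
  c=C[195:230,u];ok=(c[:,2]>.04)&(c[:,0]>.46);i=np.where(ok)[0][-3:];print(u,i+195,c[i].round(3).tolist())
"
```

```text
t 4.2 tcp [ 0.473  -0.008   0.0515] F [-1.  -0.7 -0.1] gap 59.9 rot [-0.e+00  1.e+00  4.e-04 -1.e-04]
shift mm [ 0.   0.  -3.5] turn [-0.    0.01  0.04]
284 [215 216 217] [[0.484, -0.045, 0.088], [0.484, -0.045, 0.084], [0.484, -0.045, 0.081]]
285 [215 216 217] [[0.482, -0.042, 0.086], [0.485, -0.042, 0.085], [0.484, -0.042, 0.081]]
310 [216 217 218] [[0.481, 0.029, 0.085], [0.484, 0.029, 0.084], [0.482, 0.03, 0.078]]
311 [216 217 218] [[0.481, 0.032, 0.086], [0.481, 0.032, 0.081], [0.478, 0.032, 0.075]]
```

View pics/s6.png

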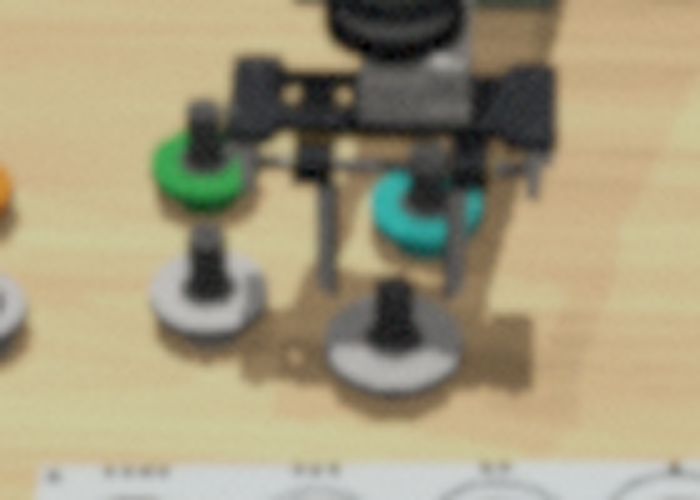

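The tips are at hub-top height, about z≈0.077, with the hub centred between them. Going down another 30 mm.

Request:
drive_tool([
  {"xyz": [0,0,8],"turn": [0,0,0]},
  {"xyz": [0,0,8],"turn": [0,0,0]},
  {"xyz": [0,0,8],"turn": [0,0,0]},
  {"xyz": [0,0,6],"turn": [0,0,0]},
  {"xyz": [0,0,0],"turn": [0,0,0]},
  {"xyz": [0,0,0],"turn": [0,0,0]},
])

```text
time_s: 4.8
tool_pos: [0.4728, -0.0079, 0.0213]
tool_rot: [-0.0, 1.0, 0.0, -0.0]
force: [-0.2, 0.1, 0.9]
finger_gap: 0.06
```

```bash
python3 -c "
from h import *
p,d=look('s7.png');C=cloud('scene',d)
go(.473,-.008,.055)
for u in (284,285,310,311):
  c=C[195:240,u];ok=(c[:,2]>.037)&(c[:,0]>.46);i=np.where(ok)[0][-3:];print(u,i+195,c[i].round(3).tolist())
"
```

```text
t 4.85 tcp [ 0.4732 -0.008   0.0217] F [-0.2 -0.   0.7] gap 60.0 rot [0.e+00 1.e+00 3.e-04 1.e-04]
shift mm [ -0.2  -0.  -33.3] turn [ 0.   -0.01  0.04]
284 [222 223 224] [[0.485, -0.045, 0.062], [0.482, -0.045, 0.055], [0.486, -0.045, 0.054]]
285 [223 224 225] [[0.483, -0.042, 0.056], [0.484, -0.042, 0.053], [0.484, -0.042, 0.049]]
310 [224 225 226] [[0.483, 0.03, 0.056], [0.483, 0.03, 0.052], [0.479, 0.031, 0.044]]
311 [223 224 225] [[0.482, 0.033, 0.059], [0.48, 0.033, 0.053], [0.483, 0.033, 0.052]]
```

View pics/s7.png

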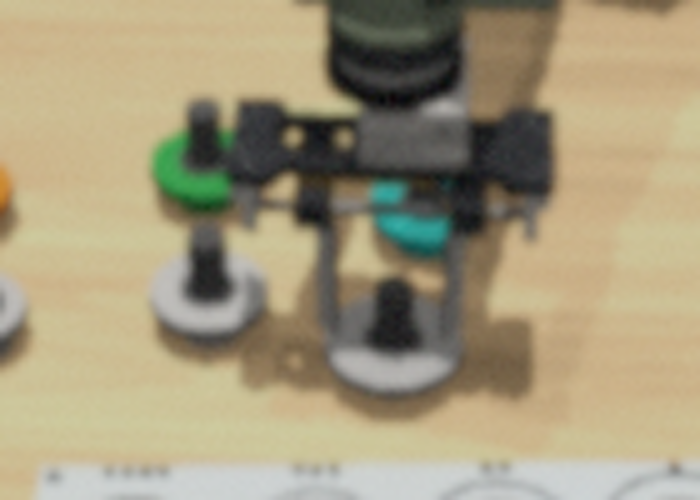

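Both fingers straddle the hub with the tips about 15 mm above the wheel and no contact force. Going down 5 mm and closing.

Request:
drive_tool([
  {"xyz": [0,0,5],"turn": [0,0,0]},
  {"xyz": [0,0,0],"turn": [0,0,0]},
])

```text
time_s: 5.05
tool_pos: [0.4727, -0.0079, 0.0163]
tool_rot: [-0.0, 1.0, 0.0, -0.0]
force: [0.2, 0.2, -0.6]
finger_gap: 0.0596
```

Request:
drive_tool([
  {"xyz": [0,0,0],"turn": [0,0,0]},
  {"xyz": [0,0,0],"turn": [0,0,0]},
  {"xyz": [0,0,0],"turn": [0,0,0]},
  {"xyz": [0,0,0],"turn": [0,0,0]},
  {"xyz": [0,0,0],"turn": [0,0,0]},
  {"xyz": [0,0,0],"turn": [0,0,0]},
], fingers=10)

```text
time_s: 5.65
tool_pos: [0.4731, -0.0076, 0.0168]
tool_rot: [-0.0, 1.0, 0.0, 0.0]
force: [-1.2, 1.3, 2.0]
finger_gap: 0.0233
```

```bash
python3 -c "
from h import *
look('s8.png')
st()"
```

```text
t 5.7 tcp [ 0.4731 -0.0076  0.0168] F [-0.4  1.3  1.8] gap 23.8 rot [-4.e-04  1.e+00  3.e-04  1.e-04]
```

View pics/s8.png

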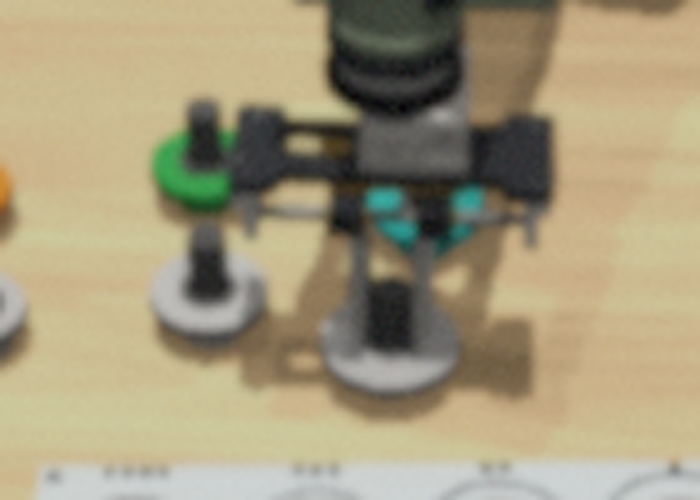

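Gripped: the gap is 23.8 mm around the 24 mm hub. Lifting.

Request:
drive_tool([
  {"xyz": [0,0,-10],"turn": [0,0,0]},
  {"xyz": [0,0,-20],"turn": [0,0,0]},
  {"xyz": [0,0,-25],"turn": [0,0,0]},
  {"xyz": [0,0,-20],"turn": [0,0,0]},
  {"xyz": [0,0,0],"turn": [0,0,0]},
])

```text
time_s: 6.2
tool_pos: [0.4757, -0.0088, 0.0947]
tool_rot: [0.001, 1.0, 0.0, 0.003]
force: [0.5, -0.3, -3.2]
finger_gap: 0.0235
```

Request:
drive_tool([
  {"xyz": [20,-8,0],"turn": [0,0,0]},
  {"xyz": [30,-12,0],"turn": [0,0,0]},
  {"xyz": [35,-14,0],"turn": [0,0,0]},
  {"xyz": [35,-14,0],"turn": [0,0,0]},
  {"xyz": [30,-12,0],"turn": [0,0,0]},
  {"xyz": [15,-4,0],"turn": [0,0,0]},
  {"xyz": [0,0,0],"turn": [0,0,0]},
  {"xyz": [0,0,0],"turn": [0,0,0]},
])

```text
time_s: 7.0
tool_pos: [0.6362, 0.056, 0.0897]
tool_rot: [0.0, 1.0, 0.0, -0.002]
force: [-0.5, 0.1, -2.5]
finger_gap: 0.0236
```

```bash
python3 -c "
from h import *
look('s9.png',box=(180,310,220,400))
go(.6380,.0561,.08)"
```

```text
t 7.05 tcp [0.636  0.0558 0.09  ] F [-0.7 -0.2 -3.3] gap 23.7 rot [ 1.0e-04  1.0e+00  3.0e-04 -1.9e-03]
shift mm [ 2.  -0.3 10. ] turn [0.01 0.22 0.03]
```

View pics/s9.png

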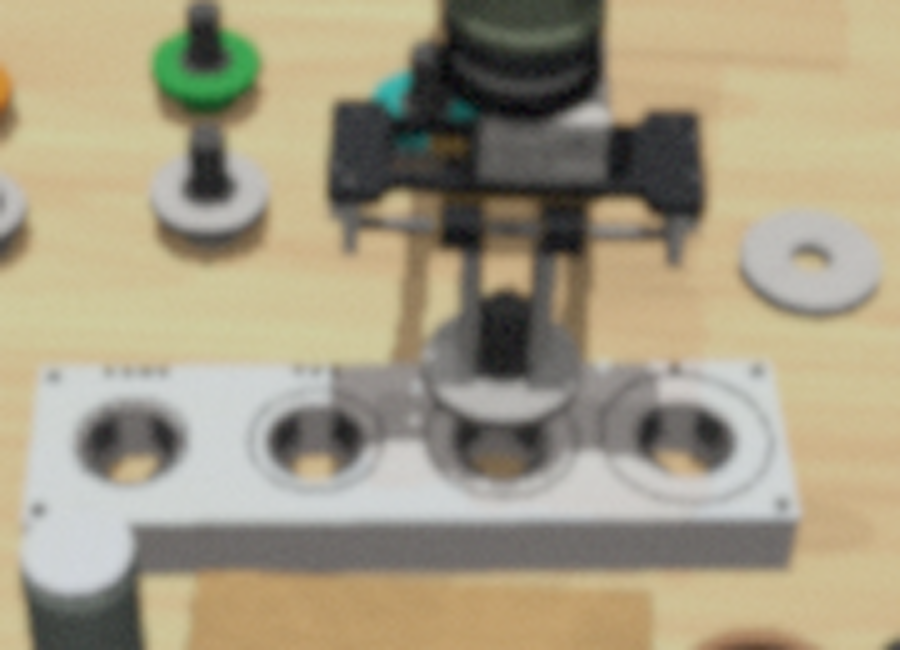

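```bash
python3 -c "
from h import *
a=lambda P:((proj('scene',P)[0]-[220,180]+.5)*5).round(0)
print(a([.636,.0558,.147]),a([.636,.0558,.105]),a([.638,.0561,.045]))
p,d=camera('scene');C=cloud('scene',d)
w=C[235:275,295:345].reshape(-1,3);w=w[(w[:,2]>.097)&(w[:,2]<.111)];print(len(w),w.min(0),w.max(0),cv2.minEnclosingCircle((w[:,:2]*1000).astype(np.float32)))
m=(abs(C[:,:,2]-.046)<.007).astype(np.uint8);m[:245]=0;m[300:]=0;m[:,:215]=0;m[:,390:]=0
print(cv2.minAreaRect((C[m>0][:,:2]*1000).astype(np.float32)), np.median(C[m>0][:,2]))
"
```

```text
[502. 300.] [498. 358.] [494. 439.]
430 [0.60435035 0.01689193 0.097711  ] [0.68067256 0.09863429 0.11085121] ((638.4747314453125, 57.55561447143555), 42.90835189819336)
((642.1671142578125, 11.468475341796875), (117.8218994140625, 400.1727600097656), 3.9185690879821777) 0.046161159961150944
```

The wheel hangs level over socket 2, and hub and socket are offset from the prediction by the same amount (about +5 crop px), so it is aligned. Lowering and watching the force.

Request:
drive_tool([
  {"xyz": [2,0,0],"turn": [0,0,0]},
  {"xyz": [0,0,10],"turn": [0,0,0]},
  {"xyz": [0,0,10],"turn": [0,0,0]},
  {"xyz": [0,0,8],"turn": [0,0,0]},
  {"xyz": [0,0,7],"turn": [0,0,0]},
  {"xyz": [0,0,0],"turn": [0,0,0]},
  {"xyz": [0,0,0],"turn": [0,0,0]},
])

```text
time_s: 7.8
tool_pos: [0.6387, 0.0566, 0.0556]
tool_rot: [-0.0, 1.0, 0.0, -0.002]
force: [-1.8, 0.5, -3.4]
finger_gap: 0.0236
```

Request:
drive_tool([
  {"xyz": [0,0,3],"turn": [0,0,0]},
  {"xyz": [0,0,3],"turn": [0,0,0]},
  {"xyz": [0,0,0],"turn": [0,0,0]},
])

```text
time_s: 8.1
tool_pos: [0.6397, 0.0569, 0.0508]
tool_rot: [-0.001, 1.0, 0.0, -0.0]
force: [-3.5, 3.2, -0.2]
finger_gap: 0.0236
```

Request:
drive_tool([
  {"xyz": [-0.5,-0.5,1.5],"turn": [0,0,0]},
  {"xyz": [0,0,1.5],"turn": [0,0,0]},
  {"xyz": [0,0,0],"turn": [0,0,0]},
])

```text
time_s: 8.4
tool_pos: [0.6393, 0.0568, 0.0481]
tool_rot: [-0.0, 1.0, 0.0, -0.0]
force: [-3.6, 2.6, 1.8]
finger_gap: 0.0237
```

```bash
python3 -c "
from h import *
st();p,d=look('s10.png',box=(180,310,220,400));C=cloud('scene',d)
"
```

```text
t 8.4 tcp [0.6393 0.0568 0.0481] F [-3.6  2.6  1.8] gap 23.7 rot [-0.e+00  1.e+00  4.e-04 -1.e-04]
```

View pics/s10.png

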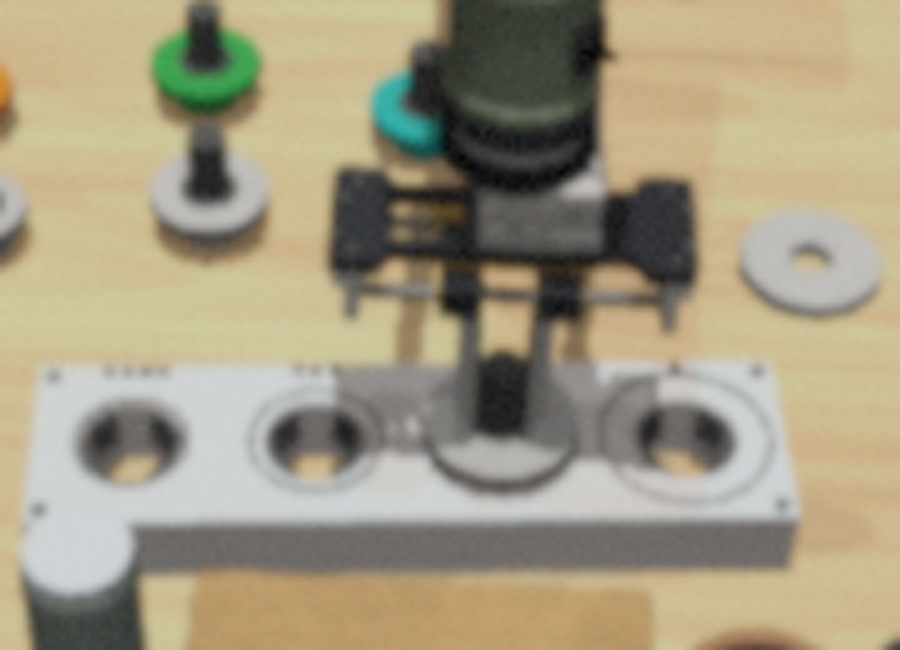

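Seated at about 8 mm above the face with 5 N on it. Releasing and raising.

Request:
drive_tool([
  {"xyz": [-0.5,-0.5,1],"turn": [0,0,0]},
  {"xyz": [0,0,0],"turn": [0,0,0]},
])

```text
time_s: 8.65
tool_pos: [0.639, 0.057, 0.0473]
tool_rot: [0.0, 1.0, 0.0, 0.0]
force: [-5.0, 2.3, 3.0]
finger_gap: 0.0236
```

Request:
drive_tool([
  {"xyz": [0,0,0],"turn": [0,0,0]},
  {"xyz": [0,0,0],"turn": [0,0,0]},
  {"xyz": [0,0,0],"turn": [0,0,0]},
  {"xyz": [0,0,0],"turn": [0,0,0]},
  {"xyz": [0,0,0],"turn": [0,0,0]},
], fingers=50)

```text
time_s: 9.15
tool_pos: [0.6394, 0.0569, 0.0468]
tool_rot: [0.0, 1.0, 0.0, 0.0]
force: [0.3, 0.7, -0.1]
finger_gap: 0.0498
```

Request:
drive_tool([
  {"xyz": [0,0,-20],"turn": [0,0,0]},
  {"xyz": [0,0,-30],"turn": [0,0,0]},
  {"xyz": [0,0,-30],"turn": [0,0,0]},
  {"xyz": [0,0,0],"turn": [0,0,0]},
])

```text
time_s: 9.55
tool_pos: [0.6433, 0.0569, 0.1324]
tool_rot: [0.0, 1.0, 0.0, 0.006]
force: [0.2, 0.2, 0.2]
finger_gap: 0.0498
```

```bash
python3 -c "
from h import *
go(.4357,-.1196,.115);p,d=look('s11.png',box=(180,310,180,360));C=cloud('scene',d)
w=C[235:285,295:345].reshape(-1,3)
q=w[(w[:,2]>.077)&(w[:,2]<.095)];print('wheel',len(q),np.median(q[:,2]),q.min(0),q.max(0))
q=w[(w[:,2]>.095)&(w[:,2]<.115)];print('hub',len(q),np.percentile(q,[90,99],axis=0))
"
```

```text
t 9.55 tcp [0.6433 0.0569 0.1324] F [0.2 0.2 0.2] gap 49.8 rot [3.0e-04 1.0e+00 4.0e-04 5.5e-03]
shift mm [-207.9  176.4   15.2] turn [ 0.03 -0.64  0.04]
wheel 43 0.08729302340437739 [0.64030752 0.04814089 0.0776878 ] [0.65362066 0.06940157 0.09463097]
hub 68 [[0.64969931 0.06599423 0.10698952]
 [0.65308118 0.06837008 0.10790721]]
```

View pics/s11.png

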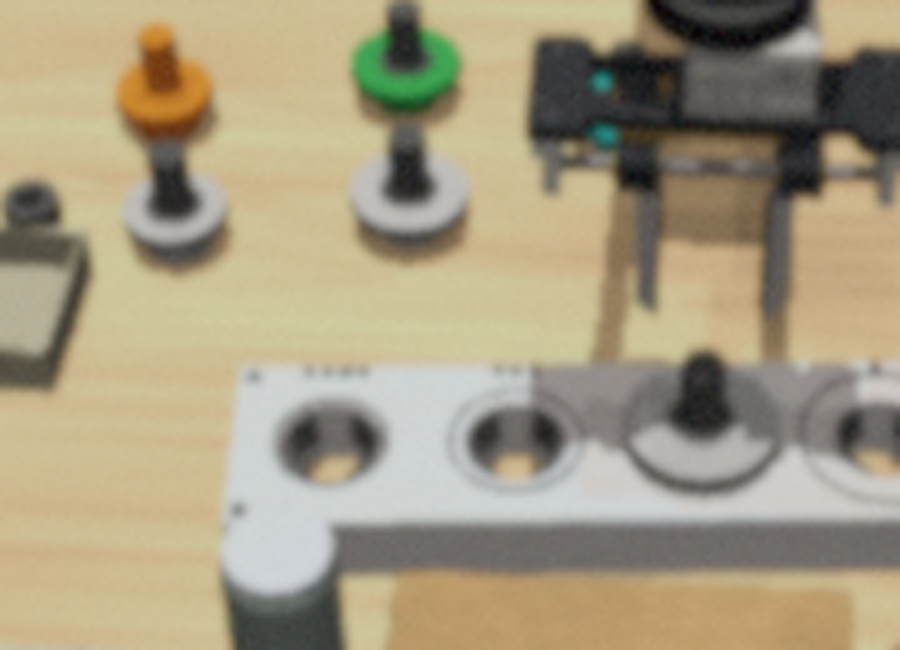

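Arbor 2 stands upright in socket 2 with its hub top at about 0.105, which is 8 mm proud. Arbors 3 and 4 haven't moved. Going to arbor 3.

Request:
drive_tool([
  {"xyz": [-25,22,0],"turn": [0,0,0]},
  {"xyz": [-30,26,0],"turn": [0,0,0]},
  {"xyz": [-30,26,0],"turn": [0,0,0]},
  {"xyz": [-30,26,0],"turn": [0,0,0]},
  {"xyz": [-30,26,0],"turn": [0,0,0]},
  {"xyz": [-30,26,0],"turn": [0,0,0]},
  {"xyz": [-28,24,0],"turn": [0,0,0]},
  {"xyz": [0,0,0],"turn": [0,0,0]},
])

```text
time_s: 10.4
tool_pos: [0.432, -0.1202, 0.1245]
tool_rot: [-0.0, 1.0, -0.002, -0.002]
force: [0.6, 0.8, 0.2]
finger_gap: 0.05
```

Request:
drive_tool([
  {"xyz": [0,0,20],"turn": [0,0,0]},
  {"xyz": [0,0,20],"turn": [0,0,0]},
  {"xyz": [0,0,10],"turn": [0,0,0]},
  {"xyz": [0,0,0],"turn": [0,0,0]},
  {"xyz": [0,0,0],"turn": [0,0,0]},
])

```text
time_s: 10.9
tool_pos: [0.4363, -0.1186, 0.0764]
tool_rot: [-0.0, 1.0, 0.001, -0.0]
force: [0.4, 0.2, 0.8]
finger_gap: 0.0503
```

```bash
python3 -c "
from h import *
p,d=look('s12.png',box=(160,260,200,340));go(.4357,-.1196,.0165)
C=cloud('scene',d)
w=C[195:240,240:285].reshape(-1,3)
q=w[(w[:,2]>.028)&(w[:,2]<.042)];print('wheel',len(q),cv2.minEnclosingCircle((q[:,:2]*1000).astype(np.float32)))
"
```

```text
t 10.95 tcp [ 0.4368 -0.119   0.077 ] F [0.5 0.6 0.6] gap 49.9 rot [1.e-04 1.e+00 6.e-04 3.e-04]
shift mm [-1.1  0.6 60.5] turn [ 0.01 -0.04  0.07]
wheel 336 ((403.075439453125, -130.50396728515625), 76.00495910644531)
```

View pics/s12.png

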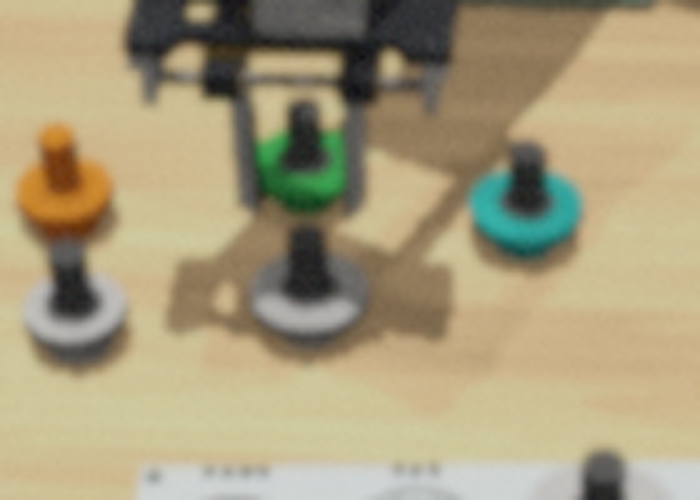

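The steel arbor 3 at crop (307,290) sits between the fingers, and the green one is well behind. Going down and gripping.

Request:
drive_tool([
  {"xyz": [-1,0.6,12],"turn": [0,0,0]},
  {"xyz": [0,0,15],"turn": [0,0,0]},
  {"xyz": [0,0,15],"turn": [0,0,0]},
  {"xyz": [0,0,12],"turn": [0,0,0]},
  {"xyz": [0,0,6],"turn": [0,0,0]},
  {"xyz": [0,0,0],"turn": [0,0,0]},
  {"xyz": [0,0,0],"turn": [0,0,0]},
])

```text
time_s: 11.65
tool_pos: [0.4355, -0.1198, 0.0169]
tool_rot: [0.0, 1.0, 0.0, 0.0]
force: [0.2, 0.4, 1.6]
finger_gap: 0.0502
```

Request:
drive_tool([
  {"xyz": [0,0,0],"turn": [0,0,0]},
  {"xyz": [0,0,0],"turn": [0,0,0]},
  {"xyz": [0,0,0],"turn": [0,0,0]},
  {"xyz": [0,0,0],"turn": [0,0,0]},
  {"xyz": [0,0,0],"turn": [0,0,0]},
], fingers=10)

```text
time_s: 12.15
tool_pos: [0.4353, -0.1194, 0.0169]
tool_rot: [-0.0, 1.0, 0.0, 0.0]
force: [-0.0, 1.0, 2.2]
finger_gap: 0.0238
```

Request:
drive_tool([
  {"xyz": [0,0,-10],"turn": [0,0,0]},
  {"xyz": [0,0,-20],"turn": [0,0,0]},
  {"xyz": [0,0,-25],"turn": [0,0,0]},
  {"xyz": [0,0,-22],"turn": [0,0,0]},
  {"xyz": [0,0,0],"turn": [0,0,0]},
  {"xyz": [0,0,0],"turn": [0,0,0]},
])

```text
time_s: 12.75
tool_pos: [0.435, -0.1196, 0.0936]
tool_rot: [0.0, 1.0, 0.0, 0.0]
force: [-0.2, 0.9, -3.1]
finger_gap: 0.0235
```

```bash
python3 -c "
from h import *
p,d=look('s13.png',box=(160,260,200,340));go(.6447,-.0417,.09)
"
```

```text
t 12.8 tcp [ 0.4341 -0.1192  0.0927] F [-0.4  0.1 -3.3] gap 23.5 rot [-3.e-04  1.e+00  3.e-04 -8.e-04]
shift mm [210.6 -77.4   2.4] turn [-0.04  0.1   0.04]
```

View pics/s13.png

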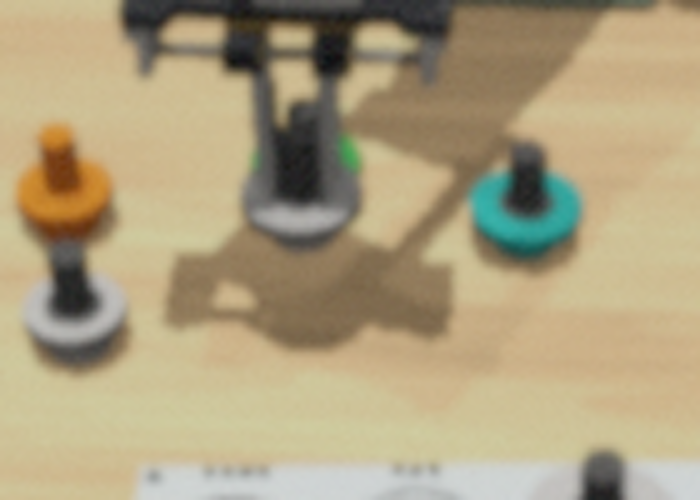

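Arbor 3 is lifted. Taking it over socket 3.

Request:
drive_tool([
  {"xyz": [20,-7.4,0],"turn": [0,0,0]},
  {"xyz": [35,-13,0],"turn": [0,0,0]},
  {"xyz": [40,-15,0],"turn": [0,0,0]},
  {"xyz": [40,-15,0],"turn": [0,0,0]},
  {"xyz": [40,-15,0],"turn": [0,0,0]},
  {"xyz": [24,-8.5,0],"turn": [0,0,0]},
  {"xyz": [11,-4,0],"turn": [0,0,0]},
  {"xyz": [0,0,0],"turn": [0,0,0]},
])

```text
time_s: 13.6
tool_pos: [0.6444, -0.041, 0.0914]
tool_rot: [-0.0, 1.0, 0.001, -0.002]
force: [-0.6, -1.3, -2.8]
finger_gap: 0.0238
```

Request:
drive_tool([
  {"xyz": [0,0,8],"turn": [0,0,0]},
  {"xyz": [0,0,0],"turn": [0,0,0]},
])

```text
time_s: 13.8
tool_pos: [0.642, -0.0419, 0.0834]
tool_rot: [-0.0, 1.0, -0.0, -0.003]
force: [-0.6, -0.5, -2.6]
finger_gap: 0.0239
```

```bash
python3 -c "
from h import *
p,d=look('s14.png',box=(180,310,200,380));go(.6447,-.0417,.0505)
a=lambda P:((proj('scene',P)[0]-[200,180]+.5)*5).round(0)
print(a([.6447,-.0417,.147]),a([.6447,-.0417,.045]))
"
```

```text
t 13.85 tcp [ 0.6425 -0.0419  0.0841] F [-1.3  0.3 -3.4] gap 24.2 rot [-3.e-04  1.e+00 -2.e-04 -2.e-03]
shift mm [ 2.3 -0.2 33.6] turn [-0.03  0.22 -0.02]
[407. 305.] [409. 441.]
```

View pics/s14.png

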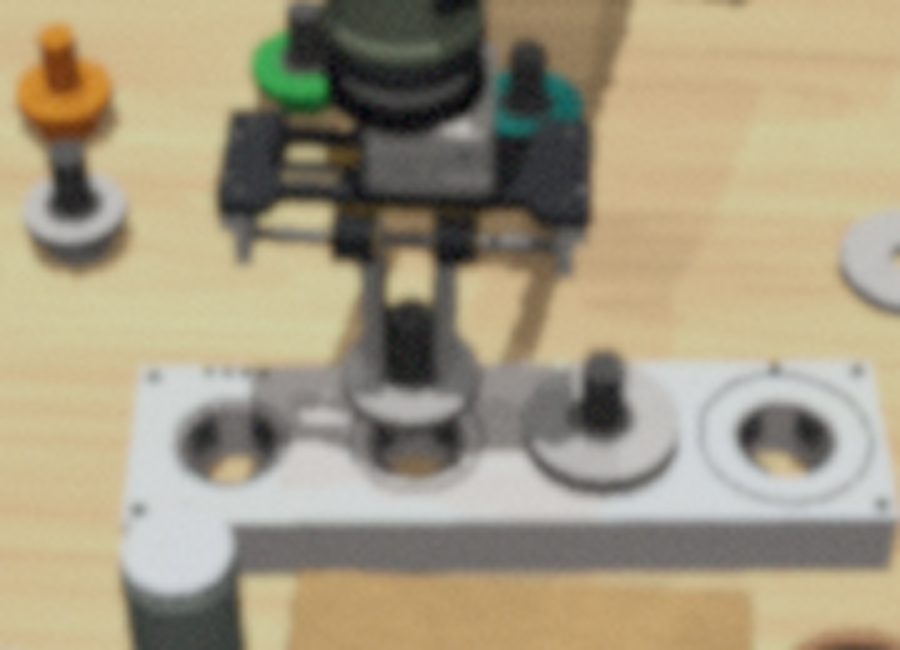

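Request:
drive_tool([
  {"xyz": [1.5,-0.6,8],"turn": [0,0,0]},
  {"xyz": [0,0,10],"turn": [0,0,0]},
  {"xyz": [0,0,8],"turn": [0,0,0]},
  {"xyz": [0,0,4],"turn": [0,0,0]},
  {"xyz": [0,0,3],"turn": [0,0,0]},
  {"xyz": [0,0,0],"turn": [0,0,0]},
  {"xyz": [0,0,0],"turn": [0,0,0]},
])

```text
time_s: 14.55
tool_pos: [0.6453, -0.0402, 0.0518]
tool_rot: [-0.001, 1.0, 0.0, -0.001]
force: [-3.1, 2.1, -4.2]
finger_gap: 0.0233
```

Request:
drive_tool([
  {"xyz": [0,0,2],"turn": [0,0,0]},
  {"xyz": [0,0,0],"turn": [0,0,0]},
])

```text
time_s: 14.75
tool_pos: [0.646, -0.0407, 0.0509]
tool_rot: [-0.0, 1.0, 0.0, -0.001]
force: [-4.5, 2.7, -0.1]
finger_gap: 0.0239
```

Request:
drive_tool([
  {"xyz": [-1,-0.7,1.5],"turn": [0,0,0]},
  {"xyz": [-0.5,0,1.5],"turn": [0,0,0]},
  {"xyz": [0,0,0],"turn": [0,0,0]},
])

```text
time_s: 15.05
tool_pos: [0.6453, -0.0406, 0.0482]
tool_rot: [0.0, 1.0, 0.0, 0.0]
force: [-5.7, 0.9, 3.1]
finger_gap: 0.0236
```

Request:
drive_tool([
  {"xyz": [-0.5,0,1],"turn": [0,0,0]},
  {"xyz": [0,0,0],"turn": [0,0,0]},
])

```text
time_s: 15.25
tool_pos: [0.6448, -0.0404, 0.0468]
tool_rot: [0.0, 1.0, 0.0, 0.0]
force: [-3.8, 1.1, 1.5]
finger_gap: 0.0237
```

Request:
drive_tool([
  {"xyz": [-0.5,0,0.5],"turn": [0,0,0]},
  {"xyz": [0,0,0],"turn": [0,0,0]},
])

```text
time_s: 15.45
tool_pos: [0.6444, -0.0403, 0.0462]
tool_rot: [0.0, 1.0, 0.0, 0.0]
force: [-3.2, 1.8, 1.6]
finger_gap: 0.0238
```

Request:
drive_tool([
  {"xyz": [0,0,0],"turn": [0,0,0]},
  {"xyz": [0,0,0],"turn": [0,0,0]},
  {"xyz": [0,0,0],"turn": [0,0,0]},
  {"xyz": [0,0,0],"turn": [0,0,0]},
  {"xyz": [0,0,0],"turn": [0,0,0]},
], fingers=50)

```text
time_s: 15.95
tool_pos: [0.6444, -0.0404, 0.0462]
tool_rot: [0.0, 1.0, 0.0, 0.0]
force: [-1.2, -0.3, 0.2]
finger_gap: 0.0497
```

Request:
drive_tool([
  {"xyz": [0,0,-20],"turn": [0,0,0]},
  {"xyz": [0,0,-30],"turn": [0,0,0]},
  {"xyz": [0,0,-30],"turn": [0,0,0]},
  {"xyz": [0,0,0],"turn": [0,0,0]},
  {"xyz": [0,0,0],"turn": [0,0,0]},
])

```text
time_s: 16.45
tool_pos: [0.6447, -0.0404, 0.1268]
tool_rot: [0.0, 1.0, 0.0, 0.001]
force: [0.0, 0.0, -0.2]
finger_gap: 0.0501
```

```bash
python3 -c "
from h import *
go(.458,-.2582,.127);p,d=look('s15.png',box=(180,310,160,340))
"
```

```text
t 16.45 tcp [ 0.6447 -0.0404  0.1268] F [ 0.   0.  -0.2] gap 50.1 rot [2.e-04 1.e+00 3.e-04 1.e-03]
shift mm [-186.8  217.7   -0.5] turn [ 0.02 -0.11  0.04]
```

View pics/s15.png

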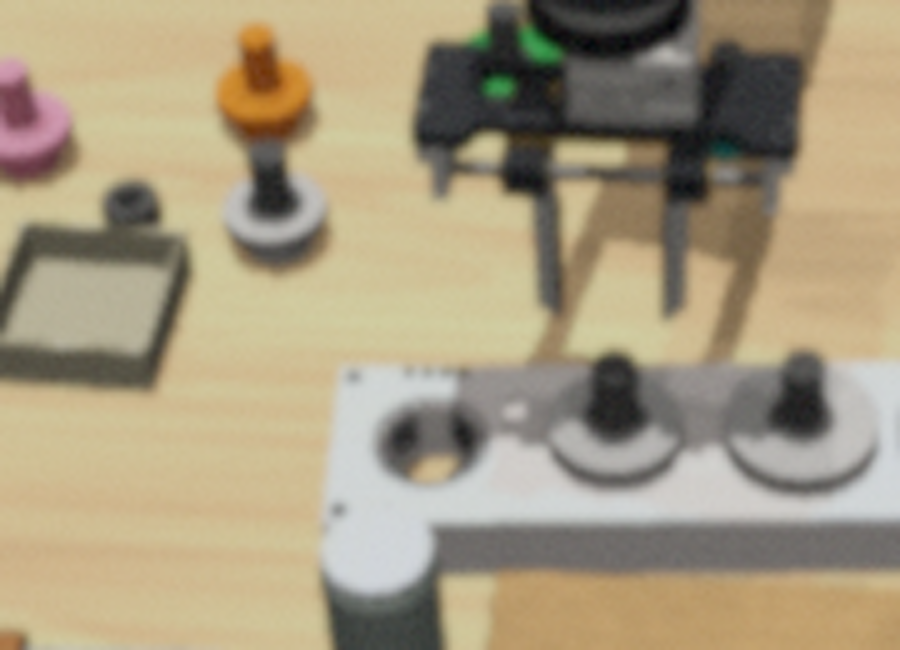

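Arbors 2 and 3 are both upright in their sockets (hubs at crop (800,385) and (612,385)). Arbor 4 is still at crop (272,210). Going there.

Request:
drive_tool([
  {"xyz": [-22,25,0],"turn": [0,0,0]},
  {"xyz": [-28,33,0],"turn": [0,0,0]},
  {"xyz": [-28,33,0],"turn": [0,0,0]},
  {"xyz": [-28,33,0],"turn": [0,0,0]},
  {"xyz": [-28,33,0],"turn": [0,0,0]},
  {"xyz": [-28,33,0],"turn": [0,0,0]},
  {"xyz": [-24.5,27.5,0],"turn": [0,0,0]},
  {"xyz": [0,0,0],"turn": [0,0,0]},
])

```text
time_s: 17.3
tool_pos: [0.4538, -0.2598, 0.1239]
tool_rot: [-0.001, 1.0, -0.002, -0.002]
force: [-0.6, -0.2, 0.4]
finger_gap: 0.0499
```

Request:
drive_tool([
  {"xyz": [0,0,20],"turn": [0,0,0]},
  {"xyz": [0,0,20],"turn": [0,0,0]},
  {"xyz": [0,0,10],"turn": [0,0,0]},
  {"xyz": [0,0,0],"turn": [0,0,0]},
  {"xyz": [0,0,0],"turn": [0,0,0]},
])

```text
time_s: 17.8
tool_pos: [0.4579, -0.2573, 0.0758]
tool_rot: [-0.0, 1.0, 0.001, -0.0]
force: [0.6, -0.9, 0.7]
finger_gap: 0.0497
```

```bash
python3 -c "
from h import *
p,d=look('s16.png',box=(160,260,150,290));go(.458,-.2582,.0165)
"
```

```text
t 17.85 tcp [ 0.4583 -0.2578  0.0765] F [0.6 0.5 0.7] gap 50.0 rot [2.e-04 1.e+00 6.e-04 3.e-04]
shift mm [-0.4  0.3 60. ] turn [ 0.02 -0.04  0.07]
```

View pics/s16.png

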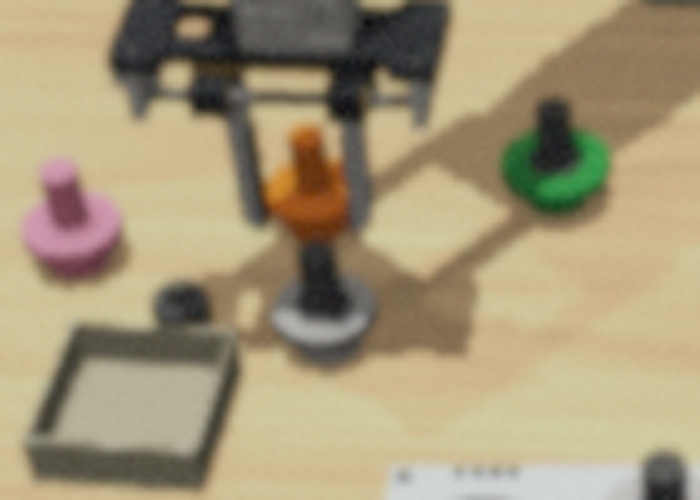

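The steel arbor 4 at crop (322,290) is lined up between the fingers, and the orange one is behind. Going down and gripping.

Request:
drive_tool([
  {"xyz": [-0.4,0.3,12],"turn": [0,0,0]},
  {"xyz": [0,0,15],"turn": [0,0,0]},
  {"xyz": [0,0,15],"turn": [0,0,0]},
  {"xyz": [0,0,12],"turn": [0,0,0]},
  {"xyz": [0,0,6],"turn": [0,0,0]},
  {"xyz": [0,0,0],"turn": [0,0,0]},
  {"xyz": [0,0,0],"turn": [0,0,0]},
])

```text
time_s: 18.55
tool_pos: [0.4576, -0.2585, 0.0165]
tool_rot: [0.0, 1.0, 0.0, 0.0]
force: [-0.4, -0.3, 0.8]
finger_gap: 0.05
```

Request:
drive_tool([
  {"xyz": [0,0,0],"turn": [0,0,0]},
  {"xyz": [0,0,0],"turn": [0,0,0]},
  {"xyz": [0,0,0],"turn": [0,0,0]},
  {"xyz": [0,0,0],"turn": [0,0,0]},
  {"xyz": [0,0,0],"turn": [0,0,0]},
], fingers=10)

```text
time_s: 19.05
tool_pos: [0.4575, -0.258, 0.0165]
tool_rot: [-0.0, 1.0, 0.0, 0.0]
force: [-0.5, 1.1, 2.1]
finger_gap: 0.0235
```

Request:
drive_tool([
  {"xyz": [0,0,-10],"turn": [0,0,0]},
  {"xyz": [0,0,-20],"turn": [0,0,0]},
  {"xyz": [0,0,-25],"turn": [0,0,0]},
  {"xyz": [0,0,-22],"turn": [0,0,0]},
  {"xyz": [0,0,0],"turn": [0,0,0]},
  {"xyz": [0,0,0],"turn": [0,0,0]},
])

```text
time_s: 19.65
tool_pos: [0.4572, -0.2582, 0.0932]
tool_rot: [0.0, 1.0, 0.0, 0.0]
force: [0.2, -0.1, -2.6]
finger_gap: 0.0235
```

```bash
python3 -c "
from h import *
go(.6500,-.1388,.09)
"
```

```text
t 19.65 tcp [ 0.4572 -0.2582  0.0932] F [ 0.2 -0.1 -2.6] gap 23.5 rot [2.e-04 1.e+00 3.e-04 1.e-04]
shift mm [ 192.9 -119.3    3.1] turn [ 0.02 -0.01  0.04]
```

Request:
drive_tool([
  {"xyz": [20,-12,0],"turn": [0,0,0]},
  {"xyz": [32,-20,0],"turn": [0,0,0]},
  {"xyz": [36,-22,0],"turn": [0,0,0]},
  {"xyz": [36,-22,0],"turn": [0,0,0]},
  {"xyz": [36,-22,0],"turn": [0,0,0]},
  {"xyz": [22,-14,0],"turn": [0,0,0]},
  {"xyz": [10.9,-7.3,0],"turn": [0,0,0]},
  {"xyz": [0,0,0],"turn": [0,0,0]},
])

```text
time_s: 20.45
tool_pos: [0.6496, -0.1374, 0.0909]
tool_rot: [-0.001, 1.0, 0.001, -0.002]
force: [0.3, 0.3, -2.4]
finger_gap: 0.0237
```

Request:
drive_tool([
  {"xyz": [0,0,8],"turn": [0,0,0]},
  {"xyz": [0,0,0],"turn": [0,0,0]},
  {"xyz": [0,0,0],"turn": [0,0,0]},
])

```text
time_s: 20.75
tool_pos: [0.6484, -0.1396, 0.0843]
tool_rot: [-0.0, 1.0, -0.0, -0.001]
force: [0.5, 0.5, -2.8]
finger_gap: 0.0234
```

```bash
python3 -c "
from h import *
p,d=look('s17.png',box=(180,310,200,380));go(.6500,-.1388,.0505)
a=lambda P:((proj('scene',P)[0]-[200,180]+.5)*5).round(0)
print(a([.65,-.1388,.147]),a([.65,-.1388,.045]))
"
```

```text
t 20.8 tcp [ 0.649  -0.1396  0.0848] F [ 0.6  0.5 -1.9] gap 23.6 rot [-1.e-04  1.e+00 -4.e-04 -5.e-04]
shift mm [ 1.  -0.8 34.3] turn [-0.01  0.06 -0.05]
[213. 305.] [226. 440.]
```

View pics/s17.png

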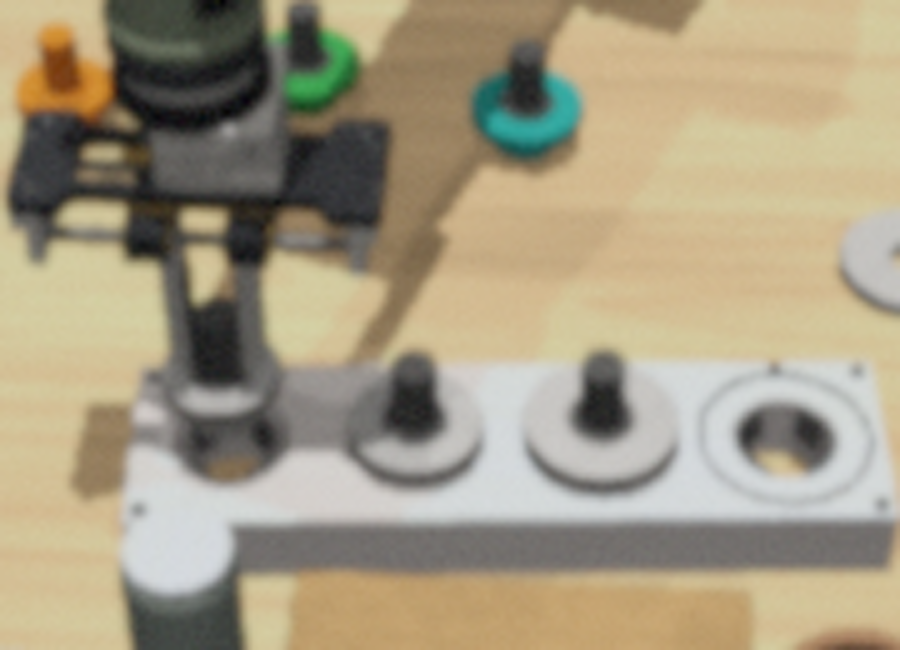

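Arbor 4 is over socket 4, with hub and socket both near crop column 220. Lowering.

Request:
drive_tool([
  {"xyz": [0,-0.5,8],"turn": [0,0,0]},
  {"xyz": [0,0,10],"turn": [0,0,0]},
  {"xyz": [0,0,8],"turn": [0,0,0]},
  {"xyz": [0,0,4],"turn": [0,0,0]},
  {"xyz": [0,0,4],"turn": [0,0,0]},
  {"xyz": [0,0,0],"turn": [0,0,0]},
  {"xyz": [0,0,0],"turn": [0,0,0]},
])

```text
time_s: 21.5
tool_pos: [0.6503, -0.1382, 0.0512]
tool_rot: [0.0, 1.0, 0.0, 0.0]
force: [0.1, -0.5, -2.7]
finger_gap: 0.0239
```

Request:
drive_tool([
  {"xyz": [-0.5,0,1.5],"turn": [0,0,0]},
  {"xyz": [0,0,1],"turn": [0,0,0]},
  {"xyz": [0,0,0],"turn": [0,0,0]},
])

```text
time_s: 21.8
tool_pos: [0.6498, -0.1382, 0.0488]
tool_rot: [-0.0, 1.0, 0.0, 0.0]
force: [0.7, 0.1, -2.2]
finger_gap: 0.0237
```

Request:
drive_tool([
  {"xyz": [0,0,1.5],"turn": [0,0,0]},
  {"xyz": [0,0,1.5],"turn": [0,0,0]},
  {"xyz": [0,0,0],"turn": [0,0,0]},
])

```text
time_s: 22.1
tool_pos: [0.65, -0.1379, 0.0457]
tool_rot: [-0.0, 1.0, 0.0, 0.0]
force: [1.8, 1.7, -3.0]
finger_gap: 0.0237
```

```bash
python3 -c "
from h import *
st()"
```

```text
t 22.1 tcp [ 0.65   -0.1379  0.0457] F [ 1.8  1.7 -3. ] gap 23.7 rot [-2.e-04  1.e+00  3.e-04  5.e-04]
```

Request:
drive_tool([
  {"xyz": [0.3,-0.5,1],"turn": [0,0,0]},
  {"xyz": [0,0,1],"turn": [0,0,0]},
  {"xyz": [0,0,0],"turn": [0,0,0]},
])

```text
time_s: 22.4
tool_pos: [0.6503, -0.1379, 0.0447]
tool_rot: [0.0, 1.0, 0.0, 0.0]
force: [-1.3, 1.0, 3.7]
finger_gap: 0.0236
```

Contact with about 6 N on the taper. Releasing and raising.

Request:
drive_tool([
  {"xyz": [0,0,0],"turn": [0,0,0]},
  {"xyz": [0,0,0],"turn": [0,0,0]},
  {"xyz": [0,0,0],"turn": [0,0,0]},
  {"xyz": [0,0,0],"turn": [0,0,0]},
  {"xyz": [0,0,0],"turn": [0,0,0]},
], fingers=50)

```text
time_s: 22.9
tool_pos: [0.6498, -0.1378, 0.0434]
tool_rot: [-0.0, 1.0, 0.0, -0.0]
force: [-0.6, -0.9, 0.1]
finger_gap: 0.05
```

Request:
drive_tool([
  {"xyz": [0,0,-20],"turn": [0,0,0]},
  {"xyz": [0,0,-30],"turn": [0,0,0]},
  {"xyz": [0,0,-30],"turn": [0,0,0]},
  {"xyz": [0,0,-20],"turn": [0,0,0]},
  {"xyz": [0,0,0],"turn": [0,0,0]},
])

```text
time_s: 23.4
tool_pos: [0.6528, -0.1387, 0.1482]
tool_rot: [0.001, 1.0, 0.0, 0.004]
force: [1.3, -0.2, 0.4]
finger_gap: 0.0501
```

```bash
python3 -c "
from h import *
p,d=look('s18.png',box=(150,300,200,460),f=3);T,td=look('t18.png','top',box=(120,270,90,360),f=3);np.save('t18.npy',td)
C=cloud('top',td)
w=C[170:230,98:158].reshape(-1,3)
for a,b in((.10,.135),(.04,.06)):
  q=w[(w[:,2]>a)&(w[:,2]<b)];print(a,len(q),cv2.minEnclosingCircle((q[:,:2]*1000).astype(np.float32)) if len(q) else 0)
S=cloud('scene',d)
for u0,u1 in((310,330),(274,292),(236,254)):
  w=S[240:275,u0:u1].reshape(-1,3);q=w[(w[:,2]>.1)&(w[:,2]<.115)];print(len(q),q.mean(0).round(4) if len(q) else 0, np.percentile(q[:,2],90) if len(q) else 0)
go(.560,.358,.14)
"
```

```text
0.1 106 ((560.140869140625, 357.4523620605469), 13.00885009765625)
0.04 152 ((560.7960815429688, 357.0659484863281), 22.272220611572266)
59 [0.641  0.0586 0.1046] 0.10685218889681398
56 [ 0.6465 -0.0382  0.1043] 0.1065528306959228
57 [ 0.6519 -0.1353  0.1034] 0.10570939744695027
t 23.5 tcp [ 0.6498 -0.1378  0.1434] F [-0.1 -0.1 -0.9] gap 49.8 rot [0.e+00 1.e+00 3.e-04 1.e-04]
shift mm [ -89.5 -495.8    3.3] turn [ 0.   -0.01  0.04]
```

View pics/s18.png

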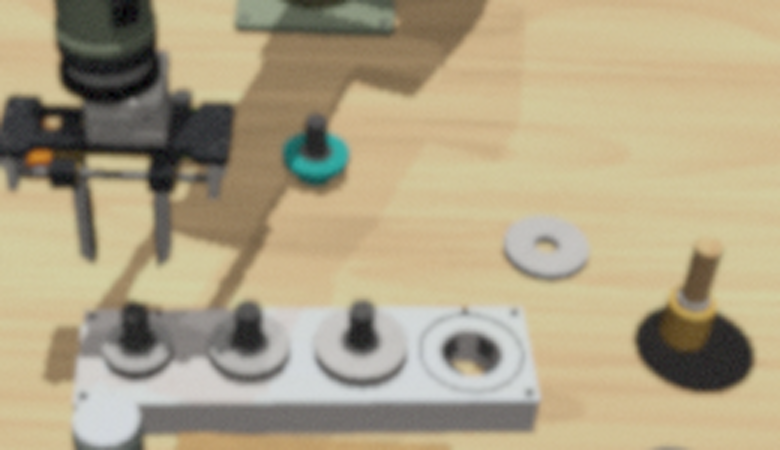

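View pics/t18.png

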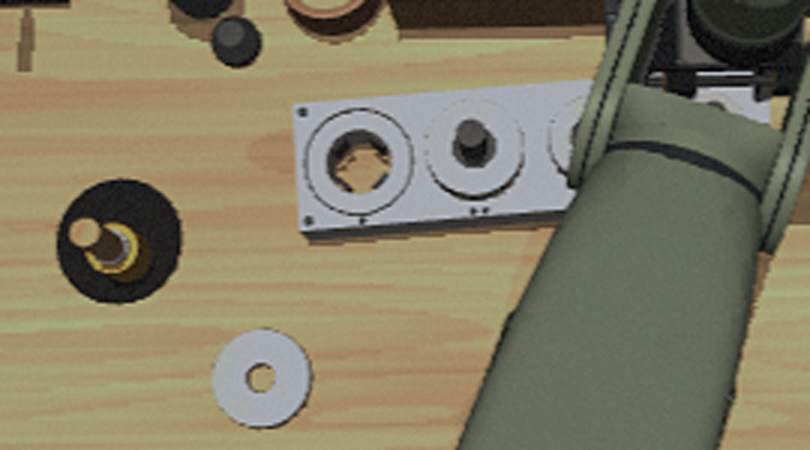

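All three arbors stand upright and proud. The mallet still stands on its pad at (0.560, 0.357). Moving to the mallet.

Request:
drive_tool([
  {"xyz": [-4,-20,0],"turn": [0,0,0]},
  {"xyz": [-6,-34,0],"turn": [0,0,0]},
  {"xyz": [-7,-38,0],"turn": [0,0,0]},
  {"xyz": [-7,-38,0],"turn": [0,0,0]},
  {"xyz": [-7,-38,0],"turn": [0,0,0]},
  {"xyz": [-7,-38,0],"turn": [0,0,0]},
  {"xyz": [-7,-38,0],"turn": [0,0,0]},
  {"xyz": [-7,-38,0],"turn": [0,0,0]},
])

```text
time_s: 24.3
tool_pos: [0.5948, 0.1469, 0.1413]
tool_rot: [-0.0, 1.0, 0.001, -0.002]
force: [0.7, -0.3, -0.6]
finger_gap: 0.0503
```

Request:
drive_tool([
  {"xyz": [-7,-38,0],"turn": [0,0,0]},
  {"xyz": [-7,-38,0],"turn": [0,0,0]},
  {"xyz": [-7,-38,0],"turn": [0,0,0]},
  {"xyz": [-7,-38,0],"turn": [0,0,0]},
  {"xyz": [-6,-34,0],"turn": [0,0,0]},
  {"xyz": [-3,-20,0],"turn": [0,0,0]},
  {"xyz": [0,0,0],"turn": [0,0,0]},
  {"xyz": [0,0,0],"turn": [0,0,0]},
])

```text
time_s: 25.1
tool_pos: [0.5598, 0.3496, 0.1426]
tool_rot: [0.001, 1.0, 0.001, -0.001]
force: [0.0, -0.9, 0.2]
finger_gap: 0.0502
```

```bash
python3 -c "
from h import *
p,d=look('s19.png',box=(150,300,340,530),f=4)
print('pad',ray('top',129.7-.2,200.7-.2,.004))
go(.560,.3573,.0445)
"
```

```text
pad [0.57423825 0.36680278 0.004     ]
t 25.15 tcp [0.5604 0.3489 0.1429] F [ 0.6 -0.7 -0.1] gap 50.1 rot [ 7.e-04  1.e+00 -0.e+00 -6.e-04]
shift mm [-0.3 -8.6 98.4] turn [ 0.08  0.07 -0.  ]
```

View pics/s19.png

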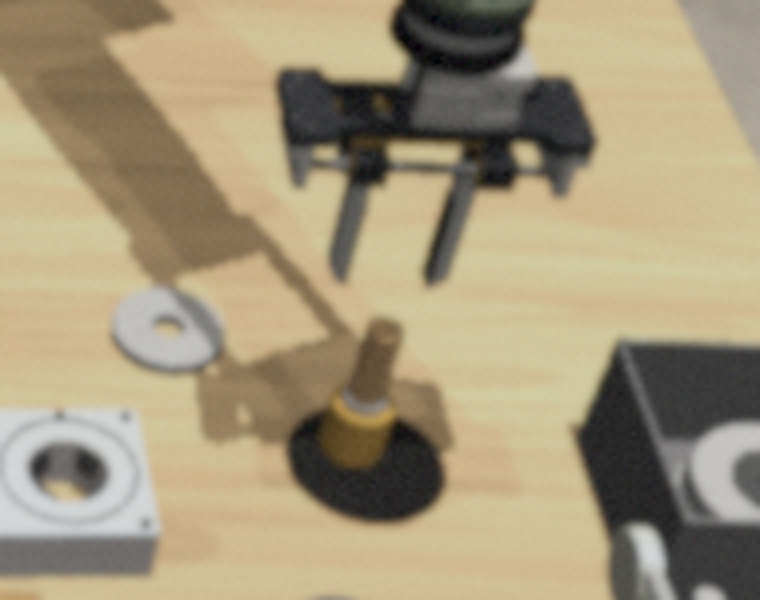

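The mallet stands about 17 mm off the pad's centre, which is (0.574, 0.367). Lining up, going down to the handle and closing.

Request:
drive_tool([
  {"xyz": [-0.3,-8.6,10],"turn": [0,0,0]},
  {"xyz": [0,0,20],"turn": [0,0,0]},
  {"xyz": [0,0,10],"turn": [0,0,0]},
  {"xyz": [0,0,0],"turn": [0,0,0]},
  {"xyz": [0,0,0],"turn": [0,0,0]},
])

```text
time_s: 25.65
tool_pos: [0.5604, 0.3582, 0.1034]
tool_rot: [0.0, 1.0, -0.0, -0.0]
force: [1.0, -0.2, 0.7]
finger_gap: 0.0501
```

```bash
python3 -c "
from h import *
p,d=look('s20.png',box=(150,300,340,530),f=4)
go(.560,.3573,.0445)
"
```

```text
t 25.7 tcp [0.5609 0.3586 0.1042] F [ 0.1 -0.5 -0.9] gap 50.2 rot [-2.e-04  1.e+00 -0.e+00  4.e-04]
shift mm [-1.   1.3 59.7] turn [-0.02 -0.05 -0.  ]
```

View pics/s20.png

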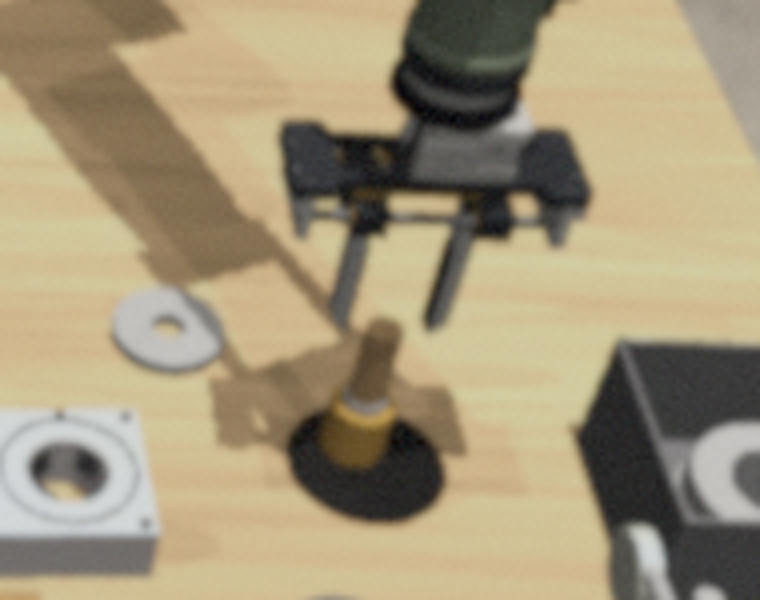

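The handle at crop (380,325) sits between the fingertips at (340,325) and (435,325). Going down 60 mm and gripping firmly.

Request:
drive_tool([
  {"xyz": [-0.7,1,12],"turn": [0,0,0]},
  {"xyz": [0,0,15],"turn": [0,0,0]},
  {"xyz": [0,0,15],"turn": [0,0,0]},
  {"xyz": [0,0,12],"turn": [0,0,0]},
  {"xyz": [0,0,6],"turn": [0,0,0]},
  {"xyz": [0,0,0],"turn": [0,0,0]},
  {"xyz": [0,0,0],"turn": [0,0,0]},
])

```text
time_s: 26.4
tool_pos: [0.5598, 0.3579, 0.0437]
tool_rot: [-0.0, 1.0, 0.0, 0.0]
force: [-0.4, -0.2, 0.4]
finger_gap: 0.0502
```

Request:
drive_tool([
  {"xyz": [0,0,0],"turn": [0,0,0]},
  {"xyz": [0,0,0],"turn": [0,0,0]},
  {"xyz": [0,0,0],"turn": [0,0,0]},
  {"xyz": [0,0,0],"turn": [0,0,0]},
  {"xyz": [0,0,0],"turn": [0,0,0]},
], fingers=10, squeeze=55)

```text
time_s: 26.9
tool_pos: [0.5601, 0.3584, 0.0444]
tool_rot: [-0.001, 1.0, 0.0, 0.001]
force: [0.3, 1.5, 1.0]
finger_gap: 0.0245
```

```bash
python3 -c "
from h import *
p,d=look('s21.png',box=(150,300,340,530),f=4)
st()
"
```

```text
t 26.95 tcp [0.56   0.3584 0.0443] F [0.8 1.2 2.2] gap 24.4 rot [-6.e-04  1.e+00  3.e-04  6.e-04]
```

View pics/s21.png

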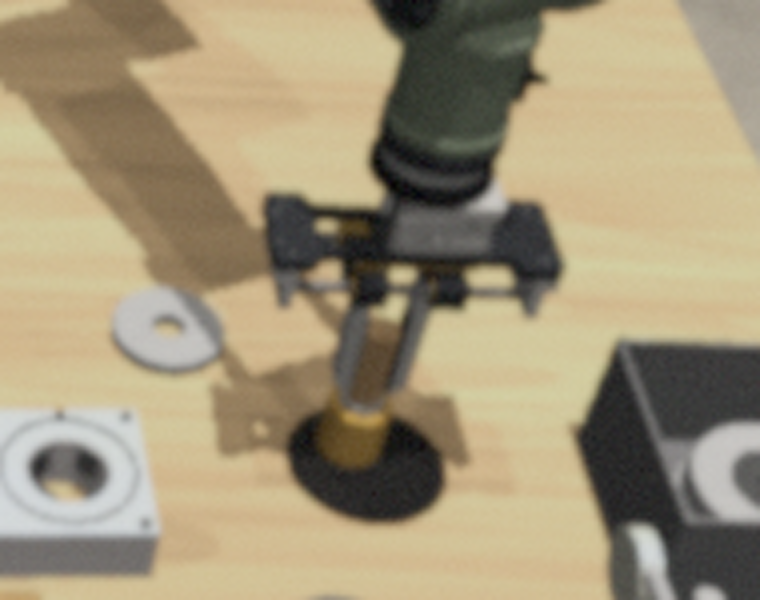

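The mallet is gripped (24.4 mm gap, striking face at 0.004 for a reading of 0.0443). Lifting 130 mm.

Request:
drive_tool([
  {"xyz": [0,0,-10],"turn": [0,0,0]},
  {"xyz": [0,0,-20],"turn": [0,0,0]},
  {"xyz": [0,0,-30],"turn": [0,0,0]},
  {"xyz": [0,0,-30],"turn": [0,0,0]},
  {"xyz": [0,0,-25],"turn": [0,0,0]},
  {"xyz": [0,0,-15],"turn": [0,0,0]},
  {"xyz": [0,0,0],"turn": [0,0,0]},
])

```text
time_s: 27.65
tool_pos: [0.5609, 0.3582, 0.1762]
tool_rot: [-0.001, 1.0, 0.0, 0.002]
force: [-0.1, 0.7, -4.4]
finger_gap: 0.0247
```

Request:
drive_tool([
  {"xyz": [5,18,0],"turn": [0,0,0]},
  {"xyz": [8,32,0],"turn": [0,0,0]},
  {"xyz": [10,38,0],"turn": [0,0,0]},
  {"xyz": [10,38,0],"turn": [0,0,0]},
  {"xyz": [10,38,0],"turn": [0,0,0]},
  {"xyz": [10,38,0],"turn": [0,0,0]},
  {"xyz": [10,38,0],"turn": [0,0,0]},
  {"xyz": [8,32,0],"turn": [0,0,0]},
])

```text
time_s: 28.45
tool_pos: [0.6291, 0.0822, 0.1706]
tool_rot: [0.001, 1.0, -0.0, -0.003]
force: [-0.6, 0.5, -4.1]
finger_gap: 0.0244
```

Request:
drive_tool([
  {"xyz": [5,20,0],"turn": [0,0,0]},
  {"xyz": [2,8,0],"turn": [0,0,0]},
  {"xyz": [0,0,0],"turn": [0,0,0]},
  {"xyz": [0,0,0],"turn": [0,0,0]},
])

```text
time_s: 28.85
tool_pos: [0.6368, 0.0585, 0.1725]
tool_rot: [-0.0, 1.0, 0.0, -0.001]
force: [0.4, 0.2, -4.6]
finger_gap: 0.0239
```

```bash
python3 -c "
from h import *
p,d=look('s22.png',box=(160,310,200,390),f=4)
go(.639,.057,.175)
"
```

```text
t 28.9 tcp [0.6369 0.059  0.1728] F [ 0.3  1.1 -4. ] gap 24.3 rot [-4.e-04  1.e+00  9.e-04 -9.e-04]
shift mm [ 2.1  2.  -2.2] turn [-0.04  0.1   0.1 ]
```

View pics/s22.png

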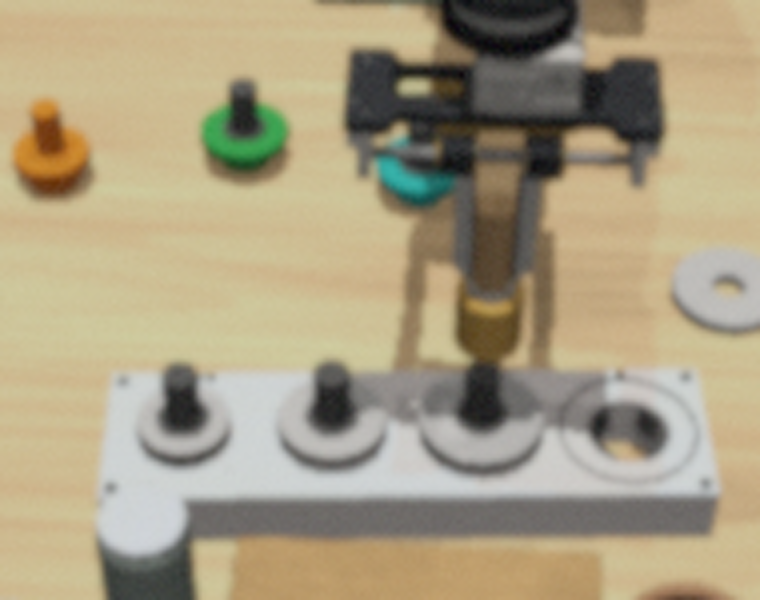

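The mallet face hangs centred over arbor 2's hub at crop (487,350). Lowering to contact.

Request:
drive_tool([
  {"xyz": [2,2,5],"turn": [0,0,0]},
  {"xyz": [0,0,10],"turn": [0,0,0]},
  {"xyz": [0,0,8],"turn": [0,0,0]},
  {"xyz": [0,0,0],"turn": [0,0,0]},
  {"xyz": [0,0,0],"turn": [0,0,0]},
])

```text
time_s: 29.4
tool_pos: [0.6392, 0.0561, 0.1498]
tool_rot: [-0.0, 1.0, 0.001, -0.001]
force: [0.3, 0.6, -4.5]
finger_gap: 0.0244
```

Request:
drive_tool([
  {"xyz": [0,0,2],"turn": [0,0,0]},
  {"xyz": [0,0,2],"turn": [0,0,0]},
  {"xyz": [0,0,2],"turn": [0,0,0]},
  {"xyz": [0,0,0],"turn": [0,0,0]},
])

```text
time_s: 29.8
tool_pos: [0.6396, 0.0558, 0.1444]
tool_rot: [-0.0, 1.0, 0.0, -0.0]
force: [-0.7, -1.3, -4.1]
finger_gap: 0.0246
```

Request:
drive_tool([
  {"xyz": [0,0,1.5],"turn": [0,0,0]},
  {"xyz": [0,0,1.5],"turn": [0,0,0]},
  {"xyz": [0,0,0],"turn": [0,0,0]},
])

```text
time_s: 30.1
tool_pos: [0.6403, 0.056, 0.1431]
tool_rot: [-0.0, 1.0, 0.0, 0.001]
force: [-1.3, 1.1, 2.7]
finger_gap: 0.0243
```

Request:
drive_tool([
  {"xyz": [0,0,1.5],"turn": [0,0,0]},
  {"xyz": [0,0,1.5],"turn": [0,0,0]},
  {"xyz": [0,0,0],"turn": [0,0,0]},
])

```text
time_s: 30.4
tool_pos: [0.6403, 0.0561, 0.1398]
tool_rot: [-0.0, 1.0, 0.0, 0.001]
force: [-1.5, 1.1, 4.9]
finger_gap: 0.0243
```

Request:
drive_tool([
  {"xyz": [0,0,1],"turn": [0,0,0]},
  {"xyz": [0,0,1],"turn": [0,0,0]},
  {"xyz": [0,0,0],"turn": [0,0,0]},
])

```text
time_s: 30.7
tool_pos: [0.6404, 0.0561, 0.1382]
tool_rot: [-0.0, 1.0, 0.0, 0.001]
force: [-1.6, 0.5, 6.1]
finger_gap: 0.0241
```

Request:
drive_tool([
  {"xyz": [0,0,1],"turn": [0,0,0]},
  {"xyz": [0,0,1],"turn": [0,0,0]},
  {"xyz": [0,0,0],"turn": [0,0,0]},
])

```text
time_s: 31.0
tool_pos: [0.6402, 0.0562, 0.1374]
tool_rot: [-0.0, 1.0, 0.0, 0.001]
force: [-4.5, 0.8, 10.6]
finger_gap: 0.0247
```

Request:
drive_tool([
  {"xyz": [0,0,1],"turn": [0,0,0]},
  {"xyz": [0,0,1],"turn": [0,0,0]},
  {"xyz": [0,0,0],"turn": [0,0,0]},
])

```text
time_s: 31.3
tool_pos: [0.6403, 0.0562, 0.1374]
tool_rot: [-0.0, 1.0, 0.0, 0.001]
force: [-7.1, 1.5, 18.2]
finger_gap: 0.0242
```

It has stopped moving at 0.1374 while the force climbs past 22 N, so the wheel is home. One confirming push, then lift.

Request:
drive_tool([
  {"xyz": [0,0,1.5],"turn": [0,0,0]},
  {"xyz": [0,0,0],"turn": [0,0,0]},
  {"xyz": [0,0,0],"turn": [0,0,0]},
])

```text
time_s: 31.6
tool_pos: [0.6403, 0.0563, 0.1372]
tool_rot: [-0.0, 1.0, 0.0, 0.001]
force: [-9.6, 2.3, 22.6]
finger_gap: 0.0242
```

Request:
drive_tool([
  {"xyz": [0,0,-5],"turn": [0,0,0]},
  {"xyz": [0,0,-15],"turn": [0,0,0]},
  {"xyz": [0,0,-20],"turn": [0,0,0]},
  {"xyz": [0,0,0],"turn": [0,0,0]},
])

```text
time_s: 32.0
tool_pos: [0.6421, 0.0555, 0.1736]
tool_rot: [0.0, 1.0, 0.0, 0.003]
force: [1.3, 0.8, -2.9]
finger_gap: 0.0246
```

```bash
python3 -c "
from h import *
p,d=look('s23.png',box=(160,310,200,390),f=4)
S=cloud('scene',d)
for u0,u1 in((310,330),(274,292),(236,254)):
  w=S[240:275,u0:u1].reshape(-1,3);q=w[(w[:,2]>.09)&(w[:,2]<.115)];print(len(q),q.mean(0).round(4) if len(q) else 0, np.percentile(q[:,2],90) if len(q) else 0)
go(.6450,-.0405,.17)
"
```

```text
66 [0.6414 0.0591 0.0974] 0.10018037530118262
83 [ 0.6481 -0.0378  0.1012] 0.10607685848654916
85 [ 0.6545 -0.1347  0.1008] 0.10530118344871046
t 32.05 tcp [0.6411 0.0556 0.1721] F [ 0.3 -0.1 -4.1] gap 24.6 rot [2.0e-04 1.0e+00 3.0e-04 1.6e-03]
shift mm [ 3.9 96.1  2.1] turn [ 0.02 -0.18  0.03]
```

View pics/s23.png

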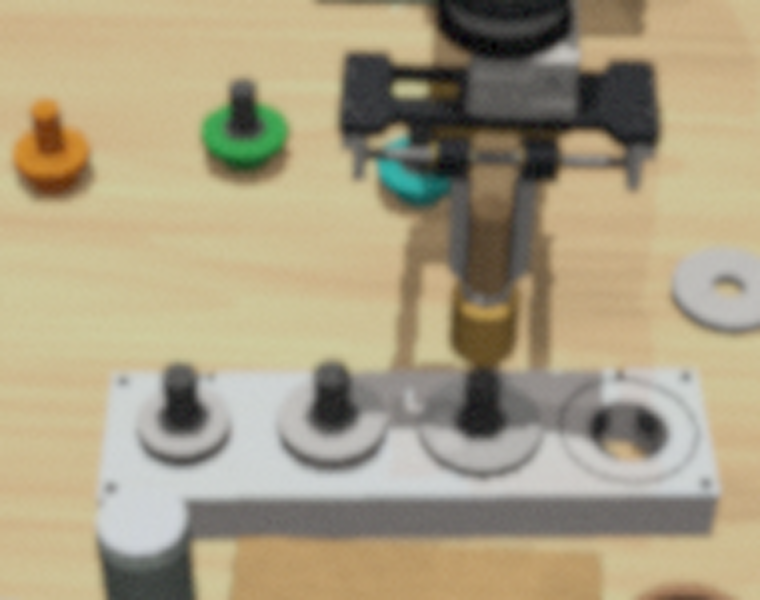

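Arbor 2's wheel is flush, with its hub top near 0.098 against 0.106 before. On to arbor 3.

Request:
drive_tool([
  {"xyz": [0,16,0],"turn": [0,0,0]},
  {"xyz": [1,32,0],"turn": [0,0,0]},
  {"xyz": [1,32,0],"turn": [0,0,0]},
  {"xyz": [1,16,0],"turn": [0,0,0]},
  {"xyz": [0,0,10],"turn": [0,0,0]},
  {"xyz": [0,0,10],"turn": [0,0,0]},
  {"xyz": [0,0,0],"turn": [0,0,0]},
])

```text
time_s: 32.75
tool_pos: [0.6404, -0.0386, 0.1475]
tool_rot: [-0.001, 1.0, 0.001, -0.003]
force: [-1.3, 1.1, -4.2]
finger_gap: 0.0246
```

```bash
python3 -c "
from h import *
p,d=look('s24.png',box=(160,310,200,390),f=4)
go(.6445,-.0405,.144)
"
```

```text
t 32.8 tcp [ 0.6411 -0.0385  0.1486] F [-0.4  0.6 -3.8] gap 24.7 rot [-7.0e-04  1.0e+00  1.1e-03 -2.3e-03]
shift mm [3.4 2.  4.6] turn [-0.08  0.27  0.12]
```

View pics/s24.png

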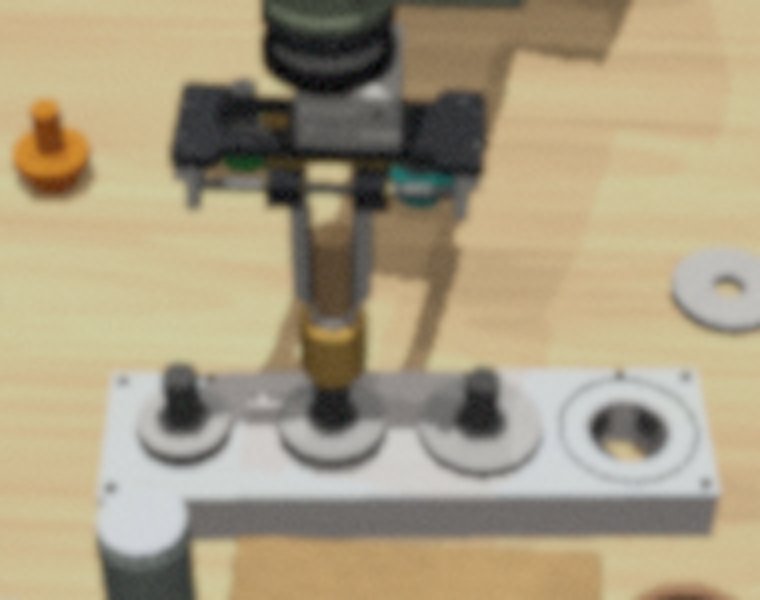

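Centred over hub 3. Pressing down slowly.

Request:
drive_tool([
  {"xyz": [1,1.5,2],"turn": [0,0,0]},
  {"xyz": [0,0,2],"turn": [0,0,0]},
  {"xyz": [0,0,1.5],"turn": [0,0,0]},
  {"xyz": [0,0,1.5],"turn": [0,0,0]},
  {"xyz": [0,0,1.5],"turn": [0,0,0]},
  {"xyz": [0,0,0],"turn": [0,0,0]},
])

```text
time_s: 33.4
tool_pos: [0.6441, -0.0415, 0.143]
tool_rot: [-0.0, 1.0, 0.0, 0.0]
force: [-0.5, 0.6, -4.1]
finger_gap: 0.0246
```

Request:
drive_tool([
  {"xyz": [0,0,1.5],"turn": [0,0,0]},
  {"xyz": [0,0,1.5],"turn": [0,0,0]},
  {"xyz": [0,0,1],"turn": [0,0,0]},
  {"xyz": [0,0,0],"turn": [0,0,0]},
])

```text
time_s: 33.8
tool_pos: [0.6447, -0.0417, 0.1402]
tool_rot: [0.0, 1.0, 0.0, 0.001]
force: [-0.6, 0.8, 4.9]
finger_gap: 0.0242
```

Request:
drive_tool([
  {"xyz": [0,0,1],"turn": [0,0,0]},
  {"xyz": [0,0,1],"turn": [0,0,0]},
  {"xyz": [0,0,0],"turn": [0,0,0]},
])

```text
time_s: 34.1
tool_pos: [0.6449, -0.0418, 0.1386]
tool_rot: [0.0, 1.0, 0.0, 0.001]
force: [-1.2, 1.8, 6.5]
finger_gap: 0.0245
```

Request:
drive_tool([
  {"xyz": [0,0,1],"turn": [0,0,0]},
  {"xyz": [0,0,1],"turn": [0,0,0]},
  {"xyz": [0,0,0],"turn": [0,0,0]},
])

```text
time_s: 34.4
tool_pos: [0.6449, -0.0417, 0.1374]
tool_rot: [0.0, 1.0, 0.0, 0.001]
force: [-3.0, 0.9, 8.5]
finger_gap: 0.0247
```

Request:
drive_tool([
  {"xyz": [0,0,1],"turn": [0,0,0]},
  {"xyz": [0,0,1],"turn": [0,0,0]},
  {"xyz": [0,0,0],"turn": [0,0,0]},
])

```text
time_s: 34.7
tool_pos: [0.6451, -0.0417, 0.1373]
tool_rot: [0.0, 1.0, 0.0, 0.002]
force: [-5.6, 1.4, 14.8]
finger_gap: 0.0242
```

Request:
drive_tool([
  {"xyz": [0,0,1.5],"turn": [0,0,0]},
  {"xyz": [0,0,0],"turn": [0,0,0]},
  {"xyz": [0,0,0],"turn": [0,0,0]},
])

```text
time_s: 35.0
tool_pos: [0.6451, -0.0417, 0.1372]
tool_rot: [0.0, 1.0, 0.0, 0.002]
force: [-7.9, 2.2, 19.6]
finger_gap: 0.0247
```

Arbor 3 is home at the same stop (0.1372 with the force climbing to 24 N). Lifting and moving to arbor 4.

Request:
drive_tool([
  {"xyz": [0,0,-5],"turn": [0,0,0]},
  {"xyz": [0,0,-15],"turn": [0,0,0]},
  {"xyz": [0,0,-20],"turn": [0,0,0]},
  {"xyz": [0,0,0],"turn": [0,0,0]},
  {"xyz": [0,0,0],"turn": [0,0,0]},
])

```text
time_s: 35.5
tool_pos: [0.6439, -0.0418, 0.1707]
tool_rot: [0.0, 1.0, 0.0, 0.0]
force: [-0.2, 0.5, -3.6]
finger_gap: 0.0243
```

Request:
drive_tool([
  {"xyz": [1,16,0],"turn": [0,0,0]},
  {"xyz": [2,32,0],"turn": [0,0,0]},
  {"xyz": [2,32,0],"turn": [0,0,0]},
  {"xyz": [1,16.5,0],"turn": [0,0,0]},
  {"xyz": [0,0,10],"turn": [0,0,0]},
  {"xyz": [0,0,10],"turn": [0,0,0]},
  {"xyz": [0,0,0],"turn": [0,0,0]},
  {"xyz": [0,0,0],"turn": [0,0,0]},
])

```text
time_s: 36.3
tool_pos: [0.6491, -0.1365, 0.1498]
tool_rot: [-0.001, 1.0, 0.001, -0.001]
force: [0.2, 0.7, -4.6]
finger_gap: 0.0242
```

```bash
python3 -c "
from h import *
p,d=look('s25.png',box=(160,310,200,390),f=4)
go(.6505,-.1385,.144)
"
```

```text
t 36.35 tcp [ 0.6498 -0.1368  0.1507] F [ 0.  -0.2 -3.8] gap 24.0 rot [-3.0e-04  1.0e+00  1.2e-03 -4.0e-04]
shift mm [0.8 1.8 6.7] turn [-0.03  0.04  0.13]
```

View pics/s25.png

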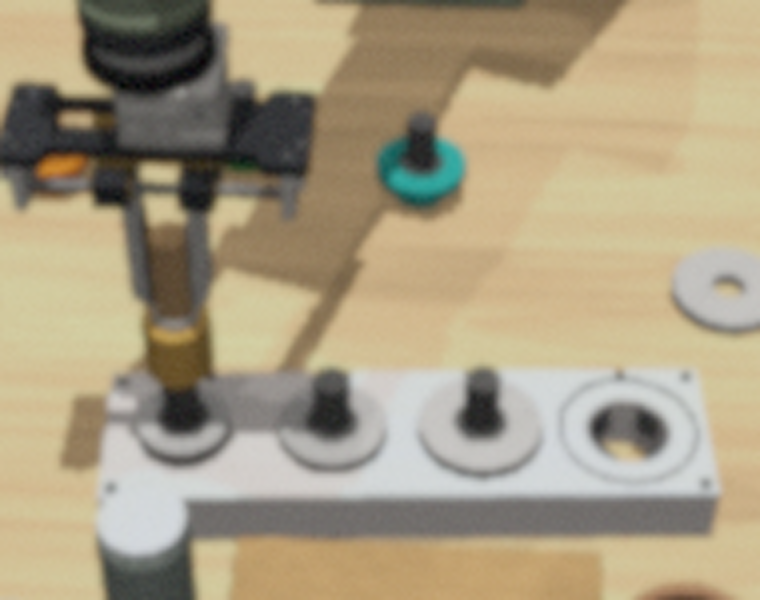

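Arbors 2 and 3 are both flush, and the mallet is centred over hub 4. Pressing.

Request:
drive_tool([
  {"xyz": [0.3,0.5,2],"turn": [0,0,0]},
  {"xyz": [0,0,2],"turn": [0,0,0]},
  {"xyz": [0,0,2],"turn": [0,0,0]},
  {"xyz": [0,0,1.5],"turn": [0,0,0]},
  {"xyz": [0,0,1.5],"turn": [0,0,0]},
  {"xyz": [0,0,0],"turn": [0,0,0]},
])

```text
time_s: 36.95
tool_pos: [0.6504, -0.1387, 0.1424]
tool_rot: [-0.0, 1.0, 0.0, 0.0]
force: [0.1, 0.2, -2.8]
finger_gap: 0.0243
```

Request:
drive_tool([
  {"xyz": [0,0,1.5],"turn": [0,0,0]},
  {"xyz": [0,0,1.5],"turn": [0,0,0]},
  {"xyz": [0,0,1],"turn": [0,0,0]},
  {"xyz": [0,0,0],"turn": [0,0,0]},
])

```text
time_s: 37.35
tool_pos: [0.651, -0.1389, 0.1399]
tool_rot: [0.0, 1.0, 0.0, 0.001]
force: [-2.2, 1.4, 6.2]
finger_gap: 0.0244
```

Request:
drive_tool([
  {"xyz": [0,0,1],"turn": [0,0,0]},
  {"xyz": [0,0,1],"turn": [0,0,0]},
  {"xyz": [0,0,0],"turn": [0,0,0]},
])

```text
time_s: 37.65
tool_pos: [0.6512, -0.1389, 0.1384]
tool_rot: [0.0, 1.0, 0.0, 0.001]
force: [-2.9, 0.3, 6.5]
finger_gap: 0.0237
```

Request:
drive_tool([
  {"xyz": [0,0,1],"turn": [0,0,0]},
  {"xyz": [0,0,1],"turn": [0,0,0]},
  {"xyz": [0,0,0],"turn": [0,0,0]},
])

```text
time_s: 37.95
tool_pos: [0.6513, -0.139, 0.1374]
tool_rot: [0.001, 1.0, 0.0, 0.002]
force: [-3.2, 1.4, 9.5]
finger_gap: 0.0243
```

Request:
drive_tool([
  {"xyz": [0,0,1],"turn": [0,0,0]},
  {"xyz": [0,0,1],"turn": [0,0,0]},
  {"xyz": [0,0,0],"turn": [0,0,0]},
])

```text
time_s: 38.25
tool_pos: [0.6514, -0.139, 0.1373]
tool_rot: [0.001, 1.0, 0.0, 0.002]
force: [-5.8, 2.4, 16.7]
finger_gap: 0.0239
```

Request:
drive_tool([
  {"xyz": [0,0,1.5],"turn": [0,0,0]},
  {"xyz": [0,0,0],"turn": [0,0,0]},
  {"xyz": [0,0,0],"turn": [0,0,0]},
])

```text
time_s: 38.55
tool_pos: [0.6515, -0.139, 0.1373]
tool_rot: [0.001, 1.0, 0.0, 0.002]
force: [-7.6, 3.0, 20.3]
finger_gap: 0.0241
```

Arbor 4 is home too (stop at 0.1373). Raising and returning the mallet toward the pad at (0.572, 0.366).

Request:
drive_tool([
  {"xyz": [0,0,-5],"turn": [0,0,0]},
  {"xyz": [0,0,-15],"turn": [0,0,0]},
  {"xyz": [0,0,-22],"turn": [0,0,0]},
  {"xyz": [0,0,0],"turn": [0,0,0]},
  {"xyz": [0,0,0],"turn": [0,0,0]},
])

```text
time_s: 39.05
tool_pos: [0.6504, -0.1388, 0.1723]
tool_rot: [0.0, 1.0, 0.0, 0.0]
force: [-0.5, -0.6, -4.2]
finger_gap: 0.0244
```

```bash
python3 -c "
from h import *
p,d=look('s26.png',box=(160,310,200,460),f=3)
go(.572,.3655,.174)
"
```

```text
t 39.1 tcp [ 0.6496 -0.1385  0.1712] F [-0.9 -0.1 -5.1] gap 24.4 rot [-3.e-04  1.e+00  3.e-04 -9.e-04]
shift mm [ -77.3 -504.    -2.3] turn [-0.03  0.1   0.04]
```

View pics/s26.png

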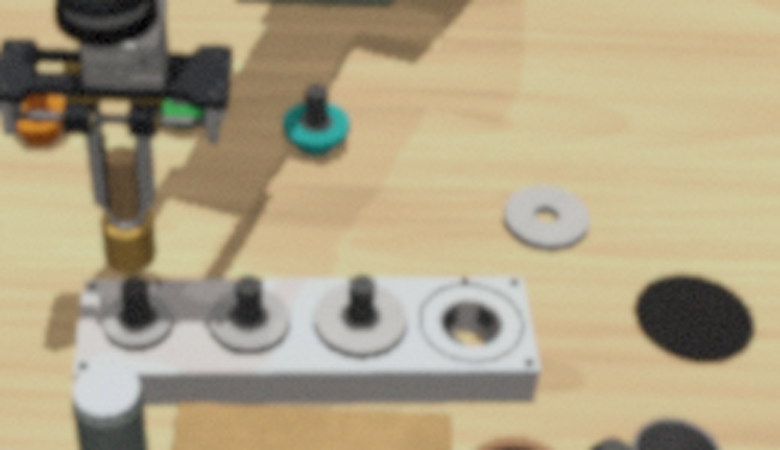

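All three wheels are flush and the pad is free at crop (693,318). Carrying the mallet back.

Request:
drive_tool([
  {"xyz": [-3,-20,0],"turn": [0,0,0]},
  {"xyz": [-5,-34,0],"turn": [0,0,0]},
  {"xyz": [-6,-38,0],"turn": [0,0,0]},
  {"xyz": [-6,-38,0],"turn": [0,0,0]},
  {"xyz": [-6,-38,0],"turn": [0,0,0]},
  {"xyz": [-6,-38,0],"turn": [0,0,0]},
  {"xyz": [-6,-38,0],"turn": [0,0,0]},
  {"xyz": [-6,-38,0],"turn": [0,0,0]},
])

```text
time_s: 39.9
tool_pos: [0.604, 0.1458, 0.1711]
tool_rot: [-0.0, 1.0, 0.001, -0.001]
force: [0.0, -0.2, -4.4]
finger_gap: 0.0243
```

Request:
drive_tool([
  {"xyz": [-6,-38,0],"turn": [0,0,0]},
  {"xyz": [-6,-38,0],"turn": [0,0,0]},
  {"xyz": [-6,-38,0],"turn": [0,0,0]},
  {"xyz": [-6,-38,0],"turn": [0,0,0]},
  {"xyz": [-5,-35,0],"turn": [0,0,0]},
  {"xyz": [-4,-26,0],"turn": [0,0,0]},
  {"xyz": [0,-9,0],"turn": [0,0,0]},
  {"xyz": [0,0,0],"turn": [0,0,0]},
])

```text
time_s: 40.7
tool_pos: [0.5713, 0.3665, 0.1712]
tool_rot: [0.001, 1.0, 0.002, -0.001]
force: [0.1, -0.6, -4.4]
finger_gap: 0.0244
```

Request:
drive_tool([
  {"xyz": [0,0,10],"turn": [0,0,0]},
  {"xyz": [0,0,20],"turn": [0,0,0]},
  {"xyz": [0,0,20],"turn": [0,0,0]},
  {"xyz": [0,0,10],"turn": [0,0,0]},
  {"xyz": [0,0,0],"turn": [0,0,0]},
  {"xyz": [0,0,0],"turn": [0,0,0]},
])

```text
time_s: 41.3
tool_pos: [0.5734, 0.3646, 0.1128]
tool_rot: [0.0, 1.0, -0.0, 0.0]
force: [0.2, 0.2, -2.8]
finger_gap: 0.0247
```

```bash
python3 -c "
from h import *
p,d=look('s27.png',box=(150,300,340,530),f=4)
go(.572,.3655,.0443)
"
```

```text
t 41.35 tcp [0.5739 0.3651 0.1138] F [-0.  -0.7 -4. ] gap 24.5 rot [-4.e-04  1.e+00 -1.e-04  9.e-04]
shift mm [-2.  -0.4 69.5] turn [-0.04 -0.1  -0.01]
```

View pics/s27.png

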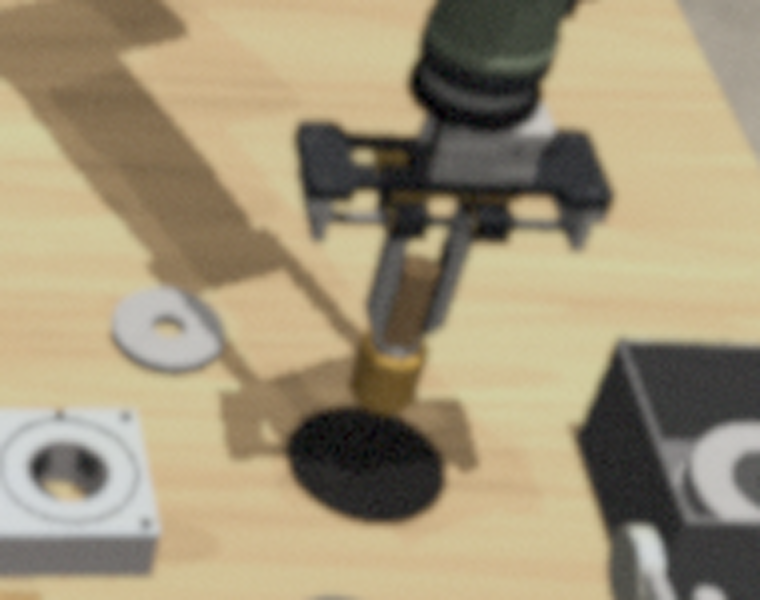

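The mallet is over the pad. Lowering the remaining 69 mm, slowly near the end.

Request:
drive_tool([
  {"xyz": [-0.5,0,15],"turn": [0,0,0]},
  {"xyz": [0,0,20],"turn": [0,0,0]},
  {"xyz": [0,0,18],"turn": [0,0,0]},
  {"xyz": [0,0,10],"turn": [0,0,0]},
  {"xyz": [0,0,3],"turn": [0,0,0]},
  {"xyz": [0,0,0],"turn": [0,0,0]},
  {"xyz": [0,0,0],"turn": [0,0,0]},
  {"xyz": [0,0,0],"turn": [0,0,0]},
])

```text
time_s: 42.15
tool_pos: [0.5734, 0.3658, 0.0481]
tool_rot: [-0.001, 1.0, 0.0, 0.001]
force: [0.1, 0.1, -4.2]
finger_gap: 0.0245
```

Request:
drive_tool([
  {"xyz": [0,0,1],"turn": [0,0,0]},
  {"xyz": [0,0,1],"turn": [0,0,0]},
  {"xyz": [0,0,0],"turn": [0,0,0]},
])

```text
time_s: 42.45
tool_pos: [0.5723, 0.3652, 0.0447]
tool_rot: [0.0, 1.0, 0.0, -0.0]
force: [0.2, 0.0, -3.8]
finger_gap: 0.0245
```

Request:
drive_tool([
  {"xyz": [0,0,0.5],"turn": [0,0,0]},
  {"xyz": [0,0,0.5],"turn": [0,0,0]},
  {"xyz": [0,0,0],"turn": [0,0,0]},
  {"xyz": [0,0,0],"turn": [0,0,0]},
])

```text
time_s: 42.85
tool_pos: [0.5724, 0.3653, 0.0444]
tool_rot: [-0.0, 1.0, 0.0, 0.0]
force: [-1.7, -1.1, 1.8]
finger_gap: 0.0245
```

The face is on the pad, carrying the mallet's weight plus about 2 N. Letting go and raising straight up.

Request:
drive_tool([
  {"xyz": [0,0,0],"turn": [0,0,0]},
  {"xyz": [0,0,0],"turn": [0,0,0]},
  {"xyz": [0,0,0],"turn": [0,0,0]},
  {"xyz": [0,0,0],"turn": [0,0,0]},
  {"xyz": [0,0,0],"turn": [0,0,0]},
], fingers=60)

```text
time_s: 43.35
tool_pos: [0.5725, 0.3653, 0.0437]
tool_rot: [-0.0, 1.0, 0.0, 0.0]
force: [0.1, 0.1, 0.4]
finger_gap: 0.0591
```

Request:
drive_tool([
  {"xyz": [0,0,-10],"turn": [0,0,0]},
  {"xyz": [0,0,-25],"turn": [0,0,0]},
  {"xyz": [0,0,-30],"turn": [0,0,0]},
  {"xyz": [0,0,-30],"turn": [0,0,0]},
  {"xyz": [0,0,-10],"turn": [0,0,0]},
  {"xyz": [0,0,0],"turn": [0,0,0]},
])

```text
time_s: 43.95
tool_pos: [0.574, 0.3661, 0.1517]
tool_rot: [-0.001, 1.0, 0.0, 0.002]
force: [0.1, -0.2, -0.2]
finger_gap: 0.0602
```

Request:
drive_tool([
  {"xyz": [-10,0,0],"turn": [0,0,0]},
  {"xyz": [-25,0,0],"turn": [0,0,0]},
  {"xyz": [-35,0,0],"turn": [0,0,0]},
  {"xyz": [-35,0,0],"turn": [0,0,0]},
  {"xyz": [-25,0,0],"turn": [0,0,0]},
  {"xyz": [-10,0,0],"turn": [0,0,0]},
  {"xyz": [0,0,0],"turn": [0,0,0]},
  {"xyz": [0,0,0],"turn": [0,0,0]},
])

```text
time_s: 44.75
tool_pos: [0.4327, 0.365, 0.1481]
tool_rot: [0.0, 1.0, 0.0, -0.0]
force: [-0.1, -0.4, -0.4]
finger_gap: 0.0603
```

```bash
python3 -c "
from h import *
p,d=look('s28.png',box=(130,310,140,480),f=2.3);T,td=look('t28.png','top',box=(120,330,90,470),f=2)
C=cloud('top',td)
w=C[165:235,95:165].reshape(-1,3)
for a,b in((.10,.135),(.04,.06)):
  q=w[(w[:,2]>a)&(w[:,2]<b)];print('mallet',a,len(q),cv2.minEnclosingCircle((q[:,:2]*1000).astype(np.float32)) if len(q) else 0, q[:,2].max() if len(q) else 0)
for nm,x,y in(('2',.6378,.056),('3',.6442,-.0418),('4',.6505,-.1396)):
  w=C.reshape(-1,3);q=w[np.hypot(w[:,0]-x,w[:,1]-y)<.03];h=q[(q[:,2]>.088)&(q[:,2]<.12)];v=q[(q[:,2]>.048)&(q[:,2]<.07)]
  print(nm,'hubtop',len(h),np.median(h,axis=0).round(4),'wheel top',np.median(v[:,2]).round(4))
st()
"
```

```text
mallet 0.1 108 ((573.8262329101562, 362.9606628417969), 13.138794898986816) 0.126100894992766
mallet 0.04 148 ((571.9471435546875, 361.6941223144531), 21.830827713012695) 0.0596168099130121
2 hubtop 79 [0.6377 0.0551 0.0976] wheel top 0.0565
3 hubtop 79 [ 0.644  -0.0417  0.0978] wheel top 0.0565
4 hubtop 83 [ 0.6502 -0.1385  0.0983] wheel top 0.0563
t 44.85 tcp [0.4335 0.3651 0.1484] F [0.3 0.2 0.4] gap 59.9 rot [ 0.e+00  1.e+00 -1.e-04  2.e-04]
```

View pics/s28.png

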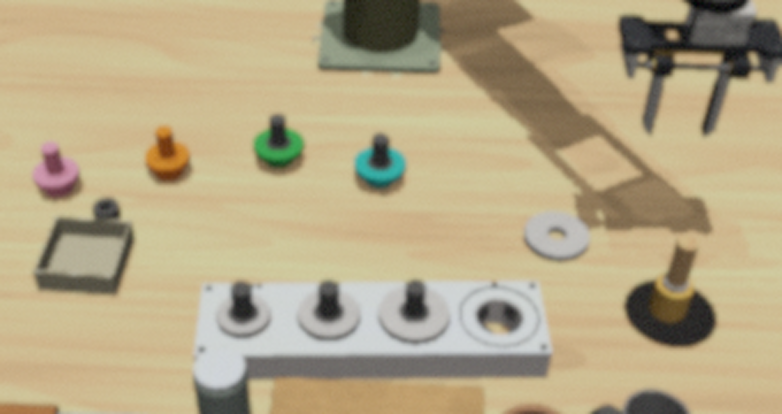

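View pics/t28.png

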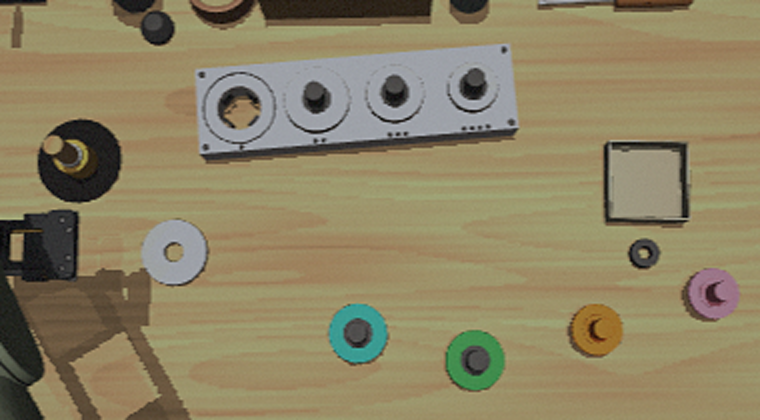

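The arbors are home (hub tops 0.0976–0.0983 against 0.097 nominal, within about 1 mm of socket centre) and the mallet stands on its pad about 4–5 mm from centre. Nothing else has moved. Handing in.

```bash
python3 -c "
from h import *
job.sign_off();st()"
```

```text
the job is handed in; nothing more can be done
the job is handed in; nothing more can be done
```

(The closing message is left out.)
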